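Unhang the tester board and seal the stock chest

TASK

The airtight hatch on the sloping chest was left slack, and the tester board hangs over it. Raise the board's lower end first so that it swings up on the brass ledge, then lift its lip off the ledge, lay the board face up and squarely in the middle of the cork mat without dropping it, and let go. Then turn the T-handle on the hatch clockwise as far as it goes so that the hatch is drawn tight; do not disturb the jar, the dropper bottle or the tin.

Things in the scene. Friction and masses are not known exactly. Their poses are not given: they have to be found in the camera images.
- chest: Fixed dark wooden chest, 220 mm wide. Its flat deck slopes 30 degrees, rising along chest +x; its low side (-x) faces away from the robot. Axes: z vertical, x, y level. Origin on the table; the deck's centre is 105 mm above it. s = distance up the slope from there, n = height square off the deck. Deck: s -115 to 135 mm. The lower rest, a brass bar 170 mm long, stands at s -88 to -80, top n 44 mm.
- ledge (a point): Middle of the far top edge of the brass ledge, the line the board pivots on: s 98, n 44 mm. The ledge is an upright bar across the slope, 170 mm long, s 90 to 98 mm. Axes as the chest.
- keeper (a point): Middle of the lower front edge of the brass keeper strip: s 119, n 57.5 mm. Strip: to s 141, 190 mm long, 6 mm thick, posts at its ends. It hangs over the board's top 11 mm, 5.5 mm above its face, so the board will not lift straight off. With the lower end raised 20 to 35 degrees, about 11 mm of lift frees the lip; then the board comes out level towards chest -x. Axes as the chest.
- board: Loose pale wooden board, 225 x 160 x 8 mm, 0.2 to 0.45 kg. Origin mid underside; x up the slope, y across, z out of the face. Starts parallel to the deck, on the ledge and lower rest. On its face: the grip rib, and three fixed metal dishes 42 mm across, 10 mm high, at x=30, y=-50, 0, 50 mm. Laid flat it rests on its lip and lower edge, leaning 2 degrees.
- rib (a point): Centre of the board's grip rib: a wooden bar 14 mm thick (board x), 70 mm long (board y), from z=8 (the face) to z=34 mm. The point is at board x=-62.5, y=0, z=21 mm. Axes as the board.
- nib (a point): Inner corner of the board's lip, where underside and lip meet: board x=80.5, y=0, z=0 mm. The lip is a bar across the underside, x=81 to 89 mm, 8 mm deep, 150 mm long; it hangs behind the ledge, this point at the ledge's far edge (up to 7 mm aside). Axes as the board.
- board_mid (a point): Middle of the board's underside (the board's origin). Axes as the board.
- mat: Fixed cork mat on the work surface, 290 (x) x 235 (y) x 4 mm. Origin at the centre of its underside. The board's length goes along the mat's x, either way round.
- t_handle (a joint): Turn of the T-handle, rad: 0 = slack, bar pointing up the slope; grows clockwise seen from outside the deck; stop at 1.57 (bar across the slope) = hatch drawn 4 mm down, tight on its gasket. Starts at 0 to 0.3. Light friction, about 0.15 N m; stays where it is left.
- t_bar (a point): Centre of the T-handle's steel bar, on its turning axis, s=0. z is that axis, square off the deck; x along the bar. Bar 66 mm long, 13 mm thick, 14 mm tall (7 mm either side of the point). The hatch's face (grey plate, 144 x 134 mm) is 19.5 mm below the point. It sinks 4 mm as the handle is turned. Hidden under the hung board, bar top 5 mm below it.
- jar: Bystander: white jar with cap, 64 mm across, 62 mm high, origin at its foot. Leave alone.
- dropper: Bystander: amber dropper bottle, 38 mm across, 110 mm high, origin at its foot. Leave alone.
- tin: Bystander: low round metal tin, 52 mm across, 22 mm high, origin at its foot. Leave alone.

How it is judged:
By the outcome, as a careful person would: the job done as asked, in the order asked, and still so for the second after the job is handed in, with the robot touching nothing.
It also fails if it takes over 58 s, if anything falls off the work surface, if the arm or the gripper's body presses on something with over 40 N, if the wrist force passes 120 N, or if a joint passes its speed limit or range.

ROBOT

A 7-joint arm with a two-finger parallel gripper is mounted at the origin on the work surface. World frame = base frame: x ahead of the robot, y to its left, z up, the work surface at z = 0. Lengths are in m, angles in rad, forces in N, time in s.
With the tool pointing down it reaches from about 0.425 to 0.975 m from the base axis. Payload 16.7 kg.
Tool frame: the origin (TCP) lies midway between the tips of the shut fingers; the grasp point (between the pads) lies 19 mm behind it (robot.grasp_offset is the distance from the TCP to the grasp point, in m); z points along the fingers, x is the direction in which the jaws open and shut, and the axes are right-handed (so a half turn about z gives the same grasp; the last joint's range is limited). The gripper opens to 85 mm and grips with 20 to 120 N. Pads are 22 mm wide; open, the fingers measure 114 mm over their backs; the gripper's body (76 mm by 85 mm) begins 54 mm behind the grasp point. The pads swing forward as they close: fully open they stand 13 mm farther back than shut.
Start: joints at [-1.367, 0.426, 0.074, 1.606, -0.034, 1.111, -0.067], TCP at [0.234, 0.633, 0.194] pointing down, gripper open.
Joint ranges: [-2.85, 2.85], [-0.5, 2.14], [-1.23, 1.37], [0.21, 2.46], [-1.02, 4.16], [0.16, 2.05], [-2.73, 2.73]. Speed limits (rad/s): [1.89, 1.89, 2.39, 2.39, 3.01, 3.01, 3.01].

INTERFACE

Orientations are given as a rotation vector (axis times angle).
In Python, from rig import robot gives the robot as it stands. The module is installed in compiled form; this text tells all that it offers.
- The arm moves only by the tool arm_command, never from a script. Its argument "increments" is text: rows parted by semicolons, each of 5 numbers parted by spaces: the shift along the tool's x, y, z in units of 40 mm (1.0 is 40 mm), then the turn about the tool's z in units of 6 degrees (1.0 is 6 degrees), then the gripper's target within -1 to 1 (fully open at 1, half-way at 0, shut at -1). In form: x y z roll claw; .... A call has 1 to 20 rows; each row is the pose to reach, as a shift and turn from the pose measured when the call began, along the tool's axes at that moment; what a row does not reach only later rows make up. A row lasts 1/10 s, in which the tool goes at most 50 mm and 8.59 degrees, less where a joint would pass 70% of its speed; a pose out of reach is approached as far as the arm can. A call with a gripper value outside its range is refused whole. The fingers move at their own pace and stop on an object; "force" is the grip in N (left out, the last holds). Time passes only in rows, so rows that repeat a pose let the fingers close. It gives the time, the measured TCP pose, the force and the opening at its end, in the units of the state.
- robot.read_state(): the state, without advancing time (a new reading comes with each control period).
- robot.grab_frame(name): name is "side" or "top"; returns a dict with "frame" (480x640x3 uint8, red, green, blue), "vertical_fov" (degrees; the focal length in pixels is half the picture's height over the tangent of half this angle, whatever the lens; pixels are square), "cx", "cy" (the principal point, pixels), "k1" (the pictures are not rectified: a ray, as slopes to the right and down, at radius r is drawn at 1 + k1 r^2 times it, then the intrinsics apply), "R" (3x3) and "t" (3): a world point X has camera coordinates R X + t. Camera axes: x right, y down, z forward; pixel columns grow to the right and rows downward; lengths in m; the calibration is good to about 2 mm. A picture is of the moment at which its call begins. There is no depth.
- robot.sign_off(): hands the job in, once; it reports no verdict.
The state is a dict: "time": time; "joint_positions": joint angles; "qvel": joint speeds; "effort": joint torques, N m; "ee_pos": TCP position; "tcp_rot": TCP orientation; "ft_force": force on the tool from outside, world axes, zero at the start; "moment": the same for the moment, N m; "gripper_width": finger opening in m.
Only numpy, scipy, OpenCV 4.12 (cv2) and the standard library are available. Lean on these libraries where they do the work, as an engineer would, in place of code of your own. Each camera call takes 0.05 s, during which the arm holds its last target.

## Working session

There is one attempt and no reset: what is moved stays moved. The work goes in short steps, Python scripts to look and compute and a tool call to move; the robot and the scene stay as the last step left them, time stands still between calls to the robot, and variables do not carry over. Pictures are saved under pics/ and viewed, and the job is handed in when it is done.

Besides the shell and the picture viewer there is one more tool, called by a JSON object that holds its "fn" and its "kwargs". arm_command: Moves the arm, as the interface text tells. Its arguments: {"type":"object","properties":{"increments":{"type":"string"},"force":{"type":"number"}},"required":["increments"]}

```bash
mkdir -p pics; ls
python3 - <<'E'
from rig import robot
import cv2, numpy as np, json
s=robot.read_state(); print(s)
print(robot.grasp_offset)
for n in ("side","top"):
    f=robot.grab_frame(n)
    cv2.imwrite(f"pics/{n}0.png",f["frame"][:,:,::-1])
    print(n,{k:(np.round(v,4).tolist() if k!="frame" else 0) for k,v in f.items()})
E
```

```text
pics
{'time': 0.0, 'joint_positions': array([-1.3665279 ,  0.42672059,  0.07383445,  1.60659855, -0.03412547,
        1.11083198, -0.06711619]), 'qvel': array([-0.00017001,  0.00105479, -0.00034102, -0.00026075,  0.00025794,
       -0.00095791, -0.00068972]), 'effort': array([-1.16079646e-04, -9.49852324e+01,  3.76106545e+00, -4.63505995e+01,
        1.93181616e-02,  1.02078510e-02, -3.16865489e-06]), 'ee_pos': array([0.23369616, 0.63276087, 0.19322149]), 'tcp_rot': array([ 2.57705798e+00,  1.79537585e+00, -1.61390994e-03]), 'ft_force': array([-0.21894213,  0.12822024,  0.5846441 ]), 'moment': array([0.02032084, 0.02161875, 0.02485854]), 'gripper_width': 0.0851312351439607}
0.0187
side {'frame': 0, 'vertical_fov': 54.2275, 'cx': 319.3224, 'cy': 241.0462, 'k1': -0.0783, 'R': [[0.7987, -0.6016, 0.0156], [-0.3576, -0.4954, -0.7916], [0.4839, 0.6266, -0.6108]], 't': [-0.4866, 0.3136, 0.6351]}
top {'frame': 0, 'vertical_fov': 52.499, 'cx': 325.5269, 'cy': 235.8281, 'k1': -0.0966, 'R': [[-0.0131, -0.9999, 0.0013], [-0.9954, 0.0129, -0.0949], [0.0949, -0.0026, -0.9955]], 't': [0.0021, 0.6318, 0.8376]}
```

View pics/side0.png

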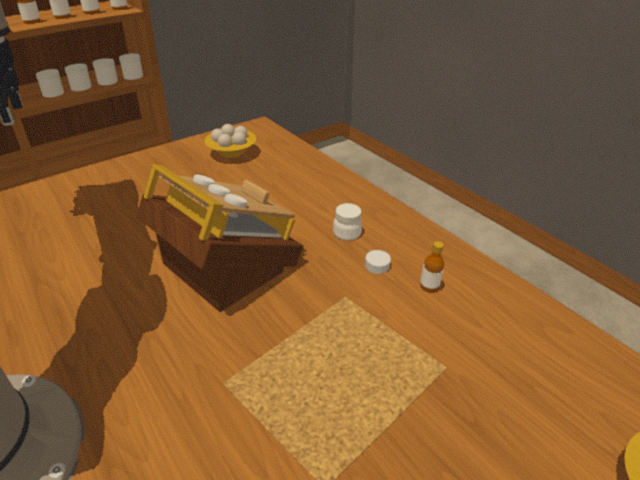

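View pics/top0.png

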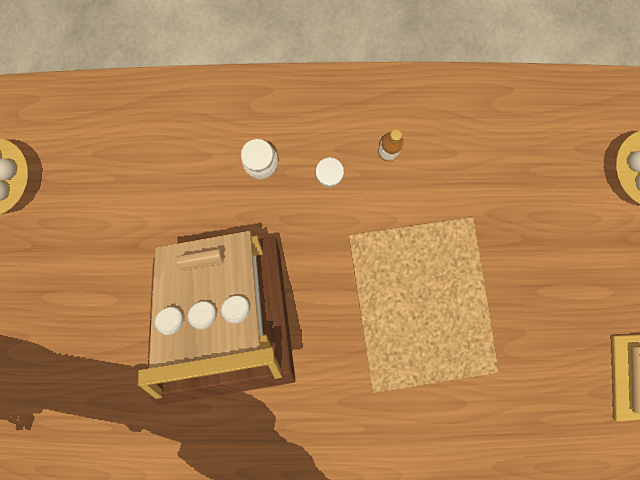

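The top view shows the board, with its three dishes at about (168,320), (202,315) and (235,309). Its rib is at (200,259), on the far low side. The keeper is near (210,370), and the mat's corners are about (349,235), (473,217), (497,372) and (373,391). Next I'll triangulate these points.

```bash
cat > h.py <<'E'
import cv2, numpy as np
from scipy.spatial.transform import Rotation as Ro
def intr(f):
    F=240/np.tan(np.radians(f["vertical_fov"])/2)
    return np.array([[F,0,f["cx"]],[0,F,f["cy"]],[0,0,1.]]),np.array([f["k1"],0,0,0.])
def rays(f,p):
    K,d=intr(f); q=cv2.undistortPoints(np.array(p,float).reshape(-1,1,2),K,d).reshape(-1,2)
    R=np.array(f["R"]);t=np.array(f["t"])
    D=np.c_[q,np.ones(len(q))]@R; return -R.T@t, D/np.linalg.norm(D,axis=1)[:,None]
def plane(f,p,z):
    o,D=rays(f,p); return o+D*((z-o[2])/D[:,2])[:,None]
def tri(fs,ft,ps,pt):
    out=[]
    for a,b in zip(ps,pt):
        o1,d1=rays(fs,[a]);o2,d2=rays(ft,[b]);d1=d1[0];d2=d2[0]
        k=np.linalg.lstsq(np.c_[d1,-d2],o2-o1,rcond=None)[0]
        p1=o1+k[0]*d1;p2=o2+k[1]*d2; out.append(np.r_[(p1+p2)/2,np.linalg.norm(p1-p2)])
    return np.array(out)
def proj(f,X):
    K,d=intr(f);R=np.array(f["R"])
    return cv2.projectPoints(np.array(X,float).reshape(-1,1,3),cv2.Rodrigues(R)[0],np.array(f["t"]),K,d)[0].reshape(-1,2)
def blobs(m,amin=30):
    n,l,s,c=cv2.connectedComponentsWithStats(m.astype(np.uint8),connectivity=4)
    return [(s[i,4],s[i,:4].tolist(),c[i].round(1).tolist(),l==i) for i in range(1,n) if s[i,4]>amin]
E
python3 - <<'E'
from rig import robot
from h import *
import pickle
fs=robot.grab_frame("side");ft=robot.grab_frame("top")
pickle.dump((fs,ft),open("f0.pkl","wb"))
for n,f in(("side",fs),("top",ft)):
    hsv=cv2.cvtColor(f["frame"],cv2.COLOR_RGB2HSV)
    w=(hsv[...,1]<60)&(hsv[...,2]>150)
    print(n)
    for b in blobs(w,40): print(b[:3])
    big=cv2.resize(f["frame"][190:410,120:320] if n=="top" else f["frame"][150:310,130:310],None,fx=4 if n=="side" else 3.5 if 0 else 2.7,fy=4 if n=="side" else 2.7,interpolation=cv2.INTER_CUBIC)
    if n=="side": big=cv2.resize(big,(675,600))
    cv2.imwrite(f"pics/{n}_z.png",big[:,:,::-1])
hsv=cv2.cvtColor(ft["frame"],cv2.COLOR_RGB2HSV)
print(hsv[300,420],hsv[300,330],hsv[260,280],hsv[280,200])
E
```

```text
side
(np.int32(117), [50, 0, 13, 15], [55.8, 6.5])
(np.int32(84), [81, 0, 14, 10], [86.5, 4.8])
(np.int32(50), [110, 0, 12, 6], [115.3, 2.2])
(np.int32(124), [19, 4, 13, 16], [24.6, 11.8])
(np.int32(454), [194, 175, 53, 31], [218.9, 189.9])
(np.int32(679), [334, 204, 27, 35], [346.0, 220.8])
(np.int32(375), [366, 250, 24, 22], [376.6, 259.6])
(np.int32(228), [422, 269, 19, 19], [430.0, 279.2])
(np.int32(71), [49, 472, 14, 7], [55.3, 475.0])
top
(np.int32(402), [21, 0, 43, 27], [41.9, 10.4])
(np.int32(19525), [0, 0, 640, 75], [325.2, 37.7])
(np.int32(54), [608, 1, 13, 11], [614.1, 5.6])
(np.int32(71), [275, 3, 11, 22], [279.3, 11.4])
(np.int32(59), [380, 3, 14, 12], [386.5, 8.0])
(np.int32(45), [283, 8, 13, 9], [289.9, 12.0])
(np.int32(42), [629, 11, 11, 11], [635.3, 15.9])
(np.int32(81), [628, 21, 12, 19], [634.2, 30.0])
(np.int32(70), [121, 29, 15, 11], [126.9, 33.5])
(np.int32(80), [423, 32, 15, 20], [428.7, 40.1])
(np.int32(1077), [241, 139, 37, 40], [258.5, 158.3])
(np.int32(113), [379, 145, 20, 15], [386.4, 154.5])
(np.int32(101), [633, 151, 7, 20], [636.7, 161.3])
(np.int32(634), [316, 157, 28, 30], [329.3, 171.5])
(np.int32(161), [0, 159, 10, 21], [3.8, 169.2])
(np.int32(139), [254, 256, 8, 80], [257.5, 296.5])
(np.int32(606), [221, 296, 28, 27], [234.9, 309.1])
(np.int32(598), [188, 302, 28, 27], [201.4, 314.9])
(np.int32(603), [155, 307, 28, 28], [168.4, 320.5])
[ 18 118 237] [ 15 153 192] [ 11 143  57] [ 16 118 195]
```

View pics/side_z.png

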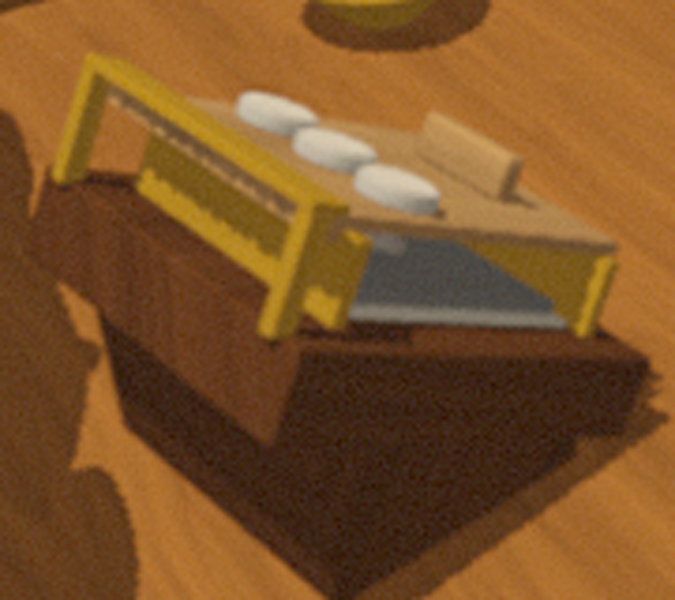

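View pics/top_z.png

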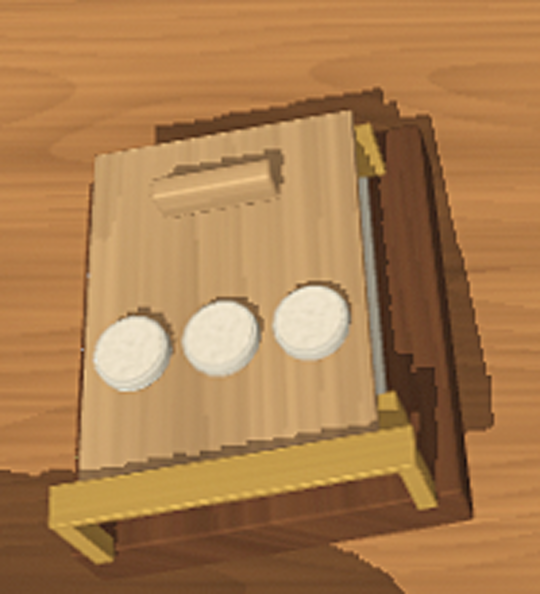

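Run:
```python
from h import *
import pickle
fs,ft=pickle.load(open("f0.pkl","rb"))
D=plane(ft,[[168.8,319.9],[201.9,314.3],[235.3,308.5]],0.1824)
print(D.round(4),np.linalg.norm(np.diff(D,axis=0),axis=1))
yv=D[0]-D[2]; print("ydir ang",np.degrees(np.arctan2(yv[1],yv[0])))
# rib top surface segmentation: brightness
hsv=cv2.cvtColor(ft["frame"],cv2.COLOR_RGB2HSV)
# mat: fit quad
g=ft["frame"].astype(int)
m=((hsv[...,0]>=16)&(hsv[...,0]<=24)&(hsv[...,2]>165)).astype(np.uint8)
m=cv2.morphologyEx(m,cv2.MORPH_CLOSE,np.ones((7,7)));m=cv2.morphologyEx(m,cv2.MORPH_OPEN,np.ones((9,9)))
for b in blobs(m,3000): print(b[:3])
b=[b for b in blobs(m,3000) if 400<b[2][0]<450]
c,_=cv2.findContours(b[0][3].astype(np.uint8),cv2.RETR_EXTERNAL,cv2.CHAIN_APPROX_NONE)
q=cv2.boxPoints(cv2.minAreaRect(c[0])); print(q)
a=cv2.approxPolyDP(cv2.convexHull(c[0]),12,True)[:,0]; print(a)
P=plane(ft,a,0.004); print(P.round(4)); print(P.mean(0)); E=np.linalg.norm(np.roll(P,-1,0)-P,axis=1); print(E)
for i in range(4):
    v=np.roll(P,-1,0)[i]-P[i]; print(np.degrees(np.arctan2(v[1],v[0])))
print("tri dish")
print(tri(fs,ft,[[203.8,180.5],[219.0,189.5],[235.6,200]],[[168.8,319.9],[201.9,314.3],[235.3,308.5]]).round(4))
# rib zoom
big=cv2.resize(ft["frame"][235:285,165:240],None,fx=8,fy=8,interpolation=cv2.INTER_CUBIC);cv2.imwrite("pics/rib.png",big[:,:,::-1])
```

```text
[[0.4966 0.2252 0.1824]
 [0.5046 0.1761 0.1824]
 [0.5127 0.127  0.1824]] [0.04974202 0.04976241]
ydir ang 99.28012122201552
(np.int32(41210), [0, 0, 640, 74], [314.2, 32.3])
(np.int32(20178), [350, 218, 147, 174], [423.0, 304.1])
(np.int32(14791), [138, 232, 135, 158], [203.9, 310.5])
[[348.51794 234.399  ]
 [475.25098 215.7007 ]
 [498.58185 373.8322 ]
 [371.84882 392.53052]]
[[473 218]
 [496 372]
 [372 391]
 [350 235]]
[[ 0.664  -0.281   0.004 ]
 [ 0.3805 -0.3141  0.004 ]
 [ 0.3523 -0.0862  0.004 ]
 [ 0.6352 -0.0512  0.004 ]]
[ 0.50797637 -0.18312921  0.004     ]
[0.28543808 0.22961865 0.28502527 0.23166453]
-173.34188327237902
97.04822405710514
7.0687468801866125
-82.8513122824119
tri dish
[[0.4957 0.2266 0.1792 0.0016]
 [0.5036 0.1771 0.1804 0.002 ]
 [0.5118 0.128  0.1795 0.0017]]
```

View pics/rib.png

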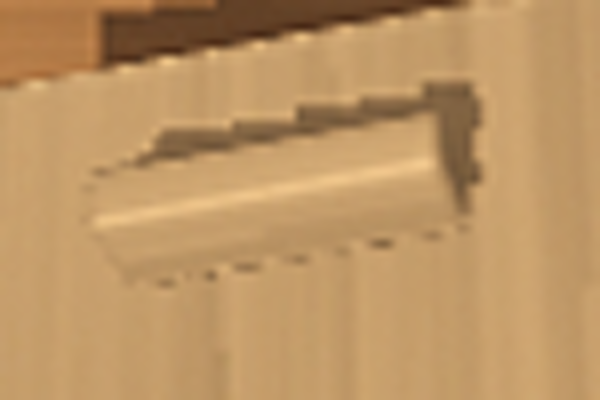

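Run:
```python
from h import *
import pickle
fs,ft=pickle.load(open("f0.pkl","rb"))
print("rib edge mid",plane(ft,[[176.9,262.7],[198.3,258.9],[219.7,255]],0.1535).round(4))
psi=np.radians(189.28);O=np.array([.5146,.1777])
def W(s,y,n): 
    s,y,n=s/1e3,y/1e3,n/1e3
    h=s*np.cos(np.pi/6)-n*.5; return np.array([O[0]+h*np.cos(psi)-y*np.sin(psi),O[1]+h*np.sin(psi)+y*np.cos(psi),.105+s*.5+n*np.cos(np.pi/6)])
pts={}
for nme,a in dict(keeperF0=(119,-95,63.5),keeperF1=(119,95,63.5),lowleft=(-95,-80,52),lowright=(-95,80,52),ribT=(-38,-35,78),ribT2=(-38,35,78)).items():
    X=W(*a); print(nme,X.round(4),proj(ft,X).round(1),proj(fs,X).round(1))
R,t=np.array(ft["R"]),ft["t"]
# bystanders
for n,p,z in(("jar",[257,153],.062),("tin",[329.3,171],.022),("drop",[396,134],.11)): print(n,plane(ft,[p],z).round(3))
from rig import robot
s=robot.read_state();Rm=Ro.from_rotvec(s["tcp_rot"]).as_matrix();print(s["ee_pos"],Rm.round(3))
```

```text
rib edge mid [[0.5815 0.2227 0.1535]
 [0.587  0.1895 0.1535]
 [0.5926 0.1564 0.1535]]
keeperF0 [0.4289 0.26   0.2195] [[135.8 370.9]] [[161.4 165.3]]
keeperF1 [0.4595 0.0724 0.2195] [[270.  348.5]] [[222.3 204.4]]
lowleft [0.6086 0.2741 0.1025] [[155.8 247.8]] [[245.6 186.6]]
lowright [0.6344 0.1162 0.1025] [[250.9 231. ]] [[295.6 215.5]]
ribT [0.5799 0.2238 0.1535] [[176.2 263.7]] [[243.7 179.8]]
ribT2 [0.5912 0.1548 0.1535] [[220.8 255.9]] [[266.1 192.4]]
jar [[0.776 0.112 0.062]]
tin [[ 0.751 -0.015  0.022]]
drop [[ 0.793 -0.125  0.11 ]]
[0.23379142 0.63289916 0.19347686] [[ 0.347  0.938 -0.   ]
 [ 0.938 -0.347 -0.001]
 [-0.001  0.    -1.   ]]
```

{"fn": "arm_command", "kwargs": {"increments": "0 0 -2.6 0 -0.3;0 0 -2.6 2 -0.3;-7.3 12.1 -2.6 10.07 -0.3;-7.3 12.1 -2.6 10.07 -0.3;-7.3 12.1 -2.6 10.07 -0.3;-7.3 12.1 -2.6 10.07 -0.3;-7.3 12.1 -2.6 10.07 -0.3;-7.3 12.1 -2.6 10.07 -0.3;-7.3 12.1 -2.6 10.07 -0.3;-7.3 12.1 -2.6 10.07 -0.3;-7.3 12.1 -2.6 10.07 -0.3;-7.3 12.1 -2.6 10.07 -0.3;-7.3 12.1 -2.6 10.07 -0.3;-7.3 12.1 -2.6 10.07 -0.3;-7.3 12.1 -2.6 10.07 -0.3;-7.3 12.1 -2.6 10.07 -0.3;-7.3 12.1 -2.6 10.07 -0.3;-7.3 12.1 -2.6 10.07 -0.3", "force": 20}}

```text
time: 2.0
ee_pos: [0.586, 0.1928, 0.2977]
tcp_rot: [3.131, 0.258, -0.001]
ft_force: [0.2, 1.0, 0.7]
gripper_width: 0.0303
```

{"fn": "arm_command", "kwargs": {"increments": "0.03 0.1 1 0 -0.3;0.03 0.1 2 0 -0.3;0.03 0.1 3 0 -0.3;0.03 0.1 3.2 0 -0.3;0.03 0.1 3.2 0 -0.3"}}

```text
time: 2.5
ee_pos: [0.5871, 0.1894, 0.1694]
tcp_rot: [3.13, 0.259, -0.003]
ft_force: [0.0, 0.1, 1.1]
gripper_width: 0.0299
```

```bash
cat > snap.py <<'E'
import sys
from rig import robot
from h import *
def snap(tag,crop=None):
    fs=robot.grab_frame("side");ft=robot.grab_frame("top")
    import pickle;pickle.dump((fs,ft),open(f"f_{tag}.pkl","wb"))
    a,b=[cv2.resize(f["frame"][c[1]:c[3],c[0]:c[2]],(400,400),interpolation=cv2.INTER_CUBIC) for f,c in ((fs,crop[0]),(ft,crop[1]))]
    cv2.imwrite(f"pics/{tag}.png",np.hstack([a,b])[:,:,::-1])
    s=robot.read_state(); print({k:np.round(s[k],4).tolist() for k in("time","ee_pos","tcp_rot","ft_force","moment","gripper_width","joint_positions")})
E
python3 - <<'E'
from snap import *
snap("a1",((150,80,330,260),(120,170,320,370)))
E
```

```text
{'time': 2.6, 'ee_pos': [0.5887, 0.1896, 0.1717], 'tcp_rot': [-3.1305, -0.2586, -0.0023], 'ft_force': [0.4357, 0.0309, 0.2979], 'moment': [-0.0004, -0.0068, 0.0379], 'gripper_width': 0.0297, 'joint_positions': [-0.794, 0.3831, 0.4894, 1.7839, -0.2072, 1.024, -0.0618]}
```

View pics/a1.png

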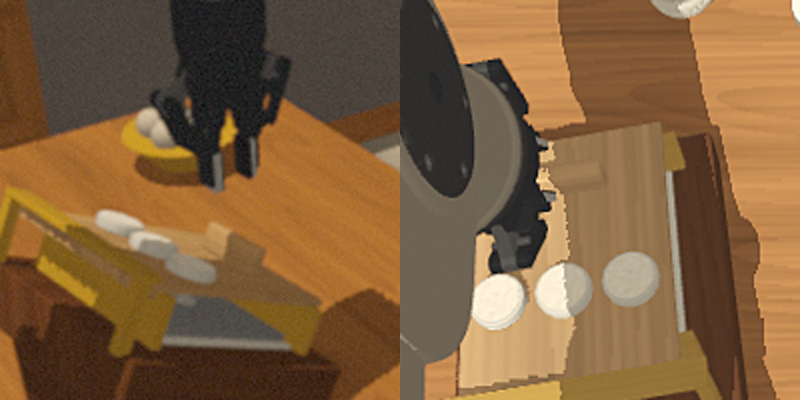

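{"fn": "arm_command", "kwargs": {"increments": "0 0 0.4 0 -0.3;0 0 0.72 0 -0.3;0 0 0.72 0 -0.3;0 0 0.72 0 -0.3"}}

```text
time: 3.0
ee_pos: [0.5886, 0.1895, 0.1428]
tcp_rot: [-3.131, -0.259, -0.002]
ft_force: [0.8, 0.3, 0.0]
gripper_width: 0.0298
```

Run:
```python
from snap import *
snap("a2",((190,110,310,230),(120,170,320,370)))
```

```text
{'time': 3.1, 'ee_pos': [0.589, 0.1896, 0.1432], 'tcp_rot': [-3.1305, -0.2585, -0.0029], 'ft_force': [-1.5687, 0.1427, -0.5672], 'moment': [0.0332, -0.0147, 0.0076], 'gripper_width': 0.0301, 'joint_positions': [-0.7829, 0.4138, 0.478, 1.8097, -0.2261, 0.9703, -0.0463]}
```

View pics/a2.png

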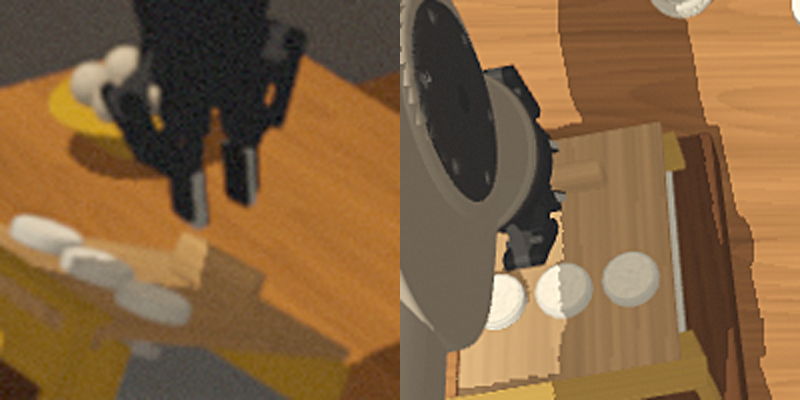

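Run:
```python
from h import *
import pickle
fs,ft=pickle.load(open("f_a2.pkl","rb"))
p=proj(fs,[[.589,.1896,.1432],[.586,.189,.139],[.5799,.2238,.1535],[.5912,.1548,.1535]])
print(p,(p-[190,110])*400/120)
big=cv2.resize(fs["frame"][130:220,210:310],None,fx=7,fy=6.6,interpolation=cv2.INTER_CUBIC)
big=cv2.convertScaleAbs(big,alpha=1.6,beta=20)
cv2.imwrite("pics/a2z.png",big[:,:,::-1])
```

```text
[[256.42053918 189.76404916]
 [255.43507567 192.10739076]
 [243.74944555 179.78507948]
 [266.11363607 192.43870592]] [[221.40179726 265.88016388]
 [218.1169189  273.69130253]
 [179.1648185  232.6169316 ]
 [253.71212023 274.79568641]]
```

View pics/a2z.png

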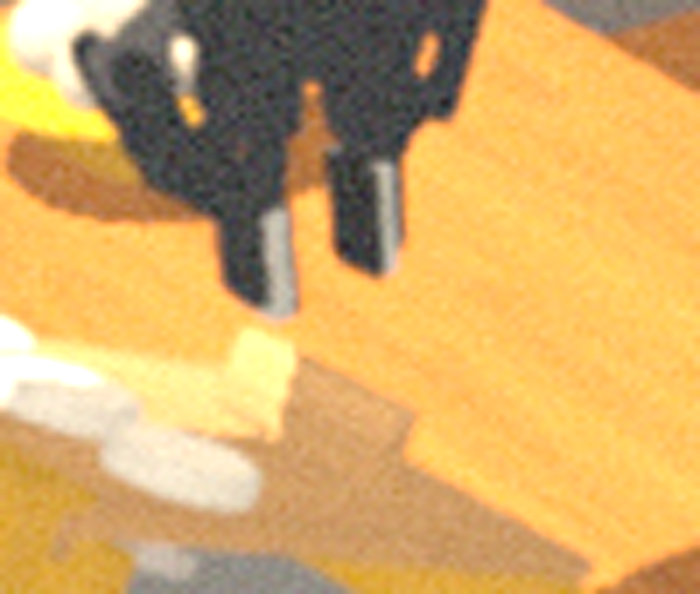

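Run:
```python
from h import *
import pickle
fs,ft=pickle.load(open("f0.pkl","rb"))
T=np.array([.2338,.6329,.1932]);
print(proj(fs,[T,T+[0,0,.02],T+[0,0,.04]]))
x=np.array([.347,.938,0])*.0425
print(proj(fs,[T+x,T-x]))
T=np.array([.589,.1896,.1432]);x=np.array([.9865,.1637,0])*.015
print(proj(fs,[T+x,T-x,T+[0,0,.02],T+[0,0,.04]]),proj(ft,[T,T+[0,0,.04]]))
print(fs["R"]@fs["R"].T)
cv2.imwrite("pics/s0z.png",cv2.resize(fs["frame"][60:180,0:120],None,fx=5,fy=5)[:,:,::-1])
```

```text
[[ 21.87027974 137.21470439]
 [ 18.89206226 129.10352148]
 [ 15.87263097 120.82920509]]
[[ 25.6213309  129.68232543]
 [ 17.8980317  145.23520631]]
[[262.01872058 187.05138176]
 [250.72261387 192.52739105]
 [255.78179113 181.23730763]
 [255.13024766 172.49620646]] [[199.93641726 257.92755292]
 [193.03253079 256.56846674]]
[[ 1.00000000e+00  1.06216488e-16  1.42284876e-17]
 [ 1.06216488e-16  1.00000000e+00 -3.76005128e-17]
 [ 1.42284876e-17 -3.76005128e-17  1.00000000e+00]]
```

View pics/s0z.png

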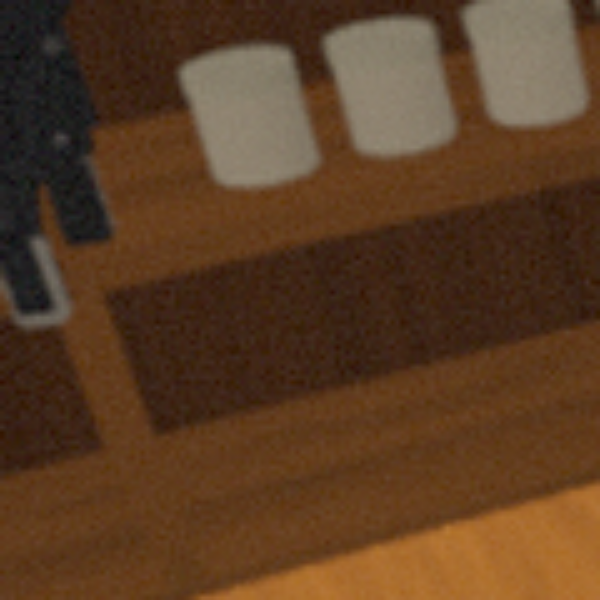

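{"fn": "arm_command", "kwargs": {"increments": "0 0 -0.6 0 -1;0 0 -0.6 0 -1;0 0 -0.6 0 -1;0 0 -0.6 0 -1;0 0 -0.6 0 -1;0 0 -0.6 0 -1"}}

```text
time: 3.7
ee_pos: [0.5887, 0.1895, 0.1668]
tcp_rot: [-3.131, -0.259, -0.002]
ft_force: [-0.1, -0.4, 0.3]
gripper_width: 0.0003
```

Run:
```python
from snap import *
snap("a3",((210,110,310,210),(150,210,250,310)))
fs,ft=__import__("pickle").load(open("f_a3.pkl","rb"))
T=robot.read_state()["ee_pos"]
for dz in(0,.02,.04): print(dz,proj(fs,[T+[0,0,dz]])-[210,110],proj(ft,[T+[0,0,dz]])-[150,210])
```

```text
{'time': 3.8, 'ee_pos': [0.5888, 0.1895, 0.167], 'tcp_rot': [-3.1306, -0.2584, -0.0023], 'ft_force': [0.2112, 0.2159, -0.1234], 'moment': [-0.0104, 0.046, 0.0282], 'gripper_width': 0.0001, 'joint_positions': [-0.7924, 0.3882, 0.488, 1.7882, -0.2103, 1.0153, -0.0592]}
0 [[45.60657211 69.65255562]] [[45.99809393 47.26559008]]
0.02 [[44.95176558 60.86917877]] [[42.41946833 46.56390478]]
0.04 [[44.28386986 51.86344843]] [[38.63814926 45.82188039]]
```

View pics/a3.png

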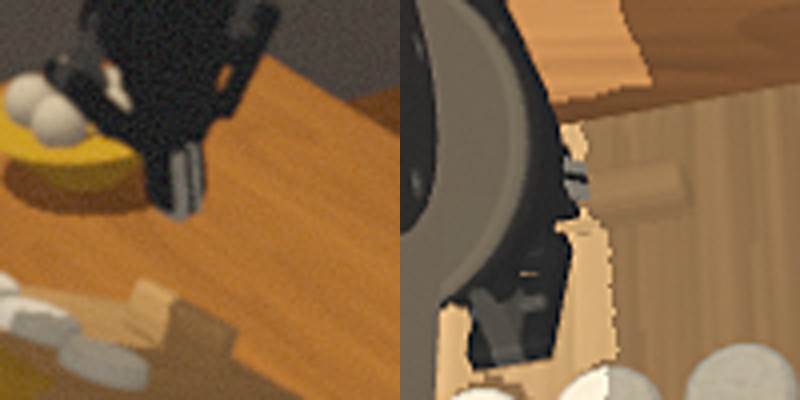

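{"fn": "arm_command", "kwargs": {"increments": "-0.04 0 0 0 -0.3;-0.04 0 0 0 -0.3;-0.04 0 0.5 0 -0.3;-0.04 0 1.0 0 -0.3;-0.04 0 1.25 0 -0.3;-0.04 0 1.25 0 -0.3;-0.04 0 1.25 0 -0.3"}}

```text
time: 4.5
ee_pos: [0.5876, 0.1892, 0.1175]
tcp_rot: [-3.131, -0.258, -0.003]
ft_force: [0.4, 0.6, -0.2]
gripper_width: 0.0301
```

Run:
```python
from snap import *
snap("a4",((210,110,310,210),(150,210,250,310)))
```

```text
{'time': 4.6, 'ee_pos': [0.5879, 0.1894, 0.1179], 'tcp_rot': [-3.1302, -0.2583, -0.0042], 'ft_force': [0.0773, 0.4596, 0.3781], 'moment': [-0.0615, 0.0175, 0.031], 'gripper_width': 0.03, 'joint_positions': [-0.7737, 0.4407, 0.467, 1.8337, -0.2436, 0.9209, -0.0324]}
```

View pics/a4.png

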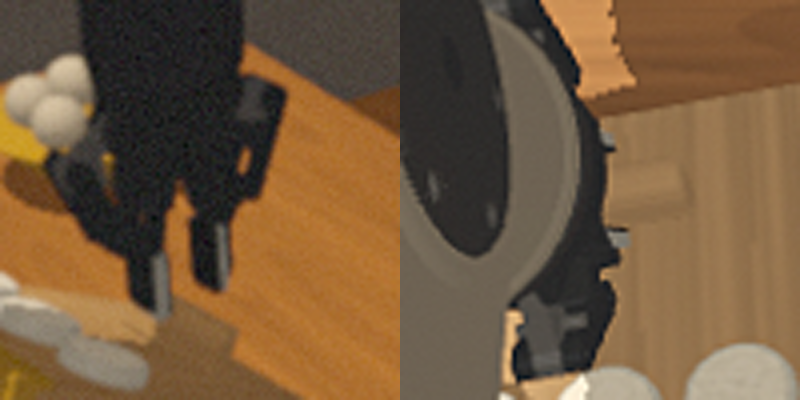

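{"fn": "arm_command", "kwargs": {"increments": "0 0 0.15 0 -0.3;0 0 0.22 0 -0.3;0 0 0.22 0 -0.3"}}

```text
time: 4.9
ee_pos: [0.5876, 0.1893, 0.1087]
tcp_rot: [-3.13, -0.258, -0.003]
ft_force: [0.1, 0.5, -0.1]
gripper_width: 0.03
```

{"fn": "arm_command", "kwargs": {"increments": "0 0 0.07 0 -0.3;0 0 0.07 0 -0.3;0 0 0.07 0 -0.3"}}

```text
time: 5.2
ee_pos: [0.5876, 0.1893, 0.1059]
tcp_rot: [-3.13, -0.258, -0.003]
ft_force: [0.4, -0.2, 0.1]
gripper_width: 0.0303
```

{"fn": "arm_command", "kwargs": {"increments": "0 0 0 0 -0.5;0 0 0 0 -0.6;0 0 0 0 -1;0 0 0 0 -1;0 0 0 0 -1", "force": 20}}

```text
time: 5.7
ee_pos: [0.5896, 0.1897, 0.1069]
tcp_rot: [-3.13, -0.258, -0.009]
ft_force: [8.1, 1.0, 1.9]
gripper_width: 0.0163
```

Run:
```python
from snap import *
snap("a5",((210,110,310,210),(150,210,250,310)))
```

```text
{'time': 5.8, 'ee_pos': [0.5896, 0.1897, 0.1069], 'tcp_rot': [-3.1297, -0.258, -0.0093], 'ft_force': [7.6477, 0.382, 2.2053], 'moment': [0.2147, -1.7114, -0.0289], 'gripper_width': 0.0159, 'joint_positions': [-0.7682, 0.4546, 0.4614, 1.8408, -0.2522, 0.8977, -0.0255]}
```

View pics/a5.png

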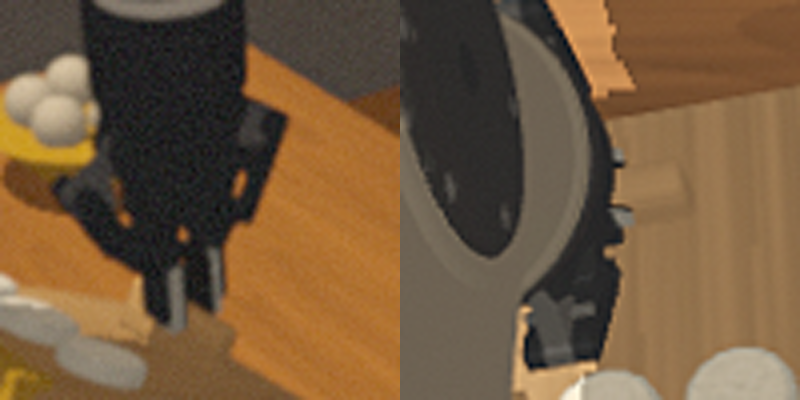

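{"fn": "arm_command", "kwargs": {"increments": "0 0 0 0 -0.3;0 0 0 0 -0.3;0 0 0 0 -0.3;0.04 0 0.08 0 -0.3;0.04 0 0.15 0 -0.3;0.04 0 0.15 0 -0.3"}}

```text
time: 6.4
ee_pos: [0.5909, 0.1899, 0.1003]
tcp_rot: [-3.13, -0.258, -0.008]
ft_force: [0.5, -0.2, 0.7]
gripper_width: 0.0296
```

{"fn": "arm_command", "kwargs": {"increments": "-0.04 0 0 0 -0.4;-0.04 0 0 0 -0.6;-0.04 0 0 0 -1;-0.04 0 0 0 -1;-0.04 0 0 0 -1", "force": 20}}

```text
time: 6.9
ee_pos: [0.5894, 0.1896, 0.1003]
tcp_rot: [-3.13, -0.258, -0.008]
ft_force: [1.4, -0.2, 0.1]
gripper_width: 0.019
```

Run:
```python
from snap import *
snap("a6",((190,110,310,230),(120,210,320,410)))
```

```text
{'time': 7.0, 'ee_pos': [0.5893, 0.1896, 0.1003], 'tcp_rot': [-3.1301, -0.2581, -0.0082], 'ft_force': [1.9495, -0.2503, -1.2171], 'moment': [-0.0832, -0.1836, -0.0387], 'gripper_width': 0.0195, 'joint_positions': [-0.7652, 0.4627, 0.4579, 1.8455, -0.2568, 0.8864, -0.0218]}
```

View pics/a6.png

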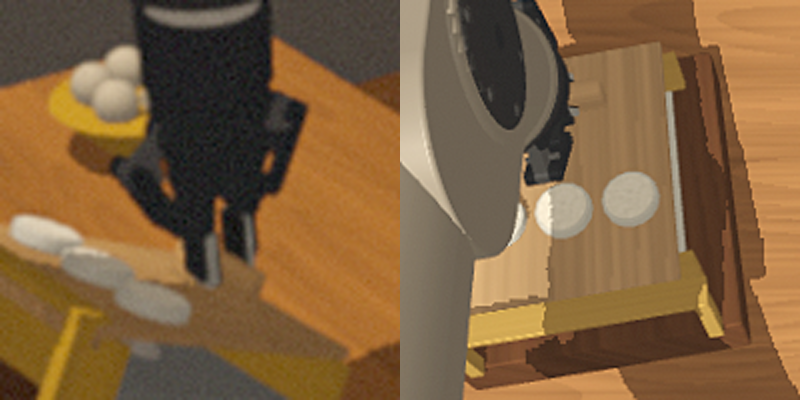

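{"fn": "arm_command", "kwargs": {"increments": "0.04 0 -0.15 0 -1;0.07 0 -0.3 0 -1;0.1 0 -0.45 0 -1;0.12 0 -0.6 0 -1;0.14 0 -0.75 0 -1;0.15 0 -0.9 0 -1;0.15 0 -0.9 0 -1", "force": 25}}

```text
time: 7.7
ee_pos: [0.5953, 0.1906, 0.1372]
tcp_rot: [-3.13, -0.258, -0.009]
ft_force: [1.8, 0.8, -0.3]
gripper_width: 0.0156
```

Run:
```python
from snap import *
snap("a7",((170,90,310,230),(120,210,320,410)))
```

```text
{'time': 7.8, 'ee_pos': [0.5952, 0.1906, 0.1364], 'tcp_rot': [-3.1299, -0.2582, -0.0087], 'ft_force': [2.6781, 1.8388, -1.2326], 'moment': [0.0506, -0.3498, -0.078], 'gripper_width': 0.0156, 'joint_positions': [-0.7759, 0.4294, 0.4749, 1.8043, -0.2343, 0.958, -0.0387]}
```

View pics/a7.png

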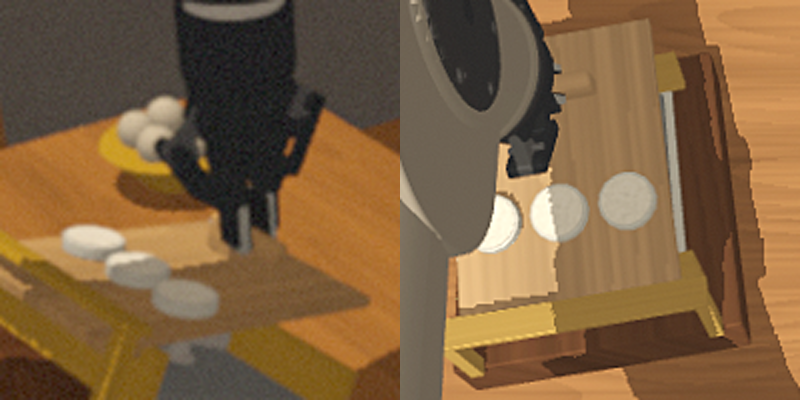

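{"fn": "arm_command", "kwargs": {"increments": "0 0 -0.15 0 -1;0 0 -0.3 0 -1;-0.01 0 -0.45 0 -1;-0.02 0 -0.6 0 -1;-0.04 0 -0.75 0 -1;-0.05 0 -0.85 0 -1;-0.05 0 -0.85 0 -1", "force": 30}}

```text
time: 8.5
ee_pos: [0.593, 0.1903, 0.171]
tcp_rot: [-3.13, -0.258, -0.009]
ft_force: [0.2, 0.2, -1.7]
gripper_width: 0.0132
```

Run:
```python
from snap import *
snap("a8",((150,70,310,230),(120,210,320,410)))
```

```text
{'time': 8.6, 'ee_pos': [0.593, 0.1902, 0.1704], 'tcp_rot': [-3.1299, -0.2583, -0.0087], 'ft_force': [0.8334, -0.799, -0.9616], 'moment': [0.0372, -0.1609, -0.0413], 'gripper_width': 0.013, 'joint_positions': [-0.7913, 0.3892, 0.4894, 1.7789, -0.2106, 1.0196, -0.0583]}
```

View pics/a8.png

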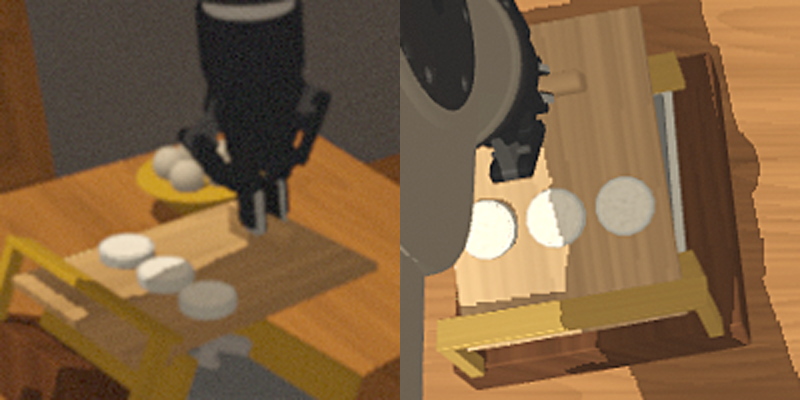

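{"fn": "arm_command", "kwargs": {"increments": "0 0 0 0 -1;0 0 0 0 -1;0 0 0 0 -1;0 0 -0.15 0 -1;0 0 -0.3 0 -1;0 0 -0.3 0 -1;0 0 -0.3 0 -1", "force": 100}}

```text
time: 9.3
ee_pos: [0.5929, 0.1903, 0.1826]
tcp_rot: [-3.13, -0.258, -0.009]
ft_force: [-0.2, -0.9, -2.4]
gripper_width: 0.0105
```

Run:
```python
from snap import *
snap("a9",((140,100,280,240),(120,210,320,410)))
```

```text
{'time': 9.4, 'ee_pos': [0.5927, 0.1903, 0.1823], 'tcp_rot': [-3.1299, -0.2584, -0.0084], 'ft_force': [-0.5629, -0.5761, -2.0199], 'moment': [-0.0247, -0.2399, -0.0263], 'gripper_width': 0.0105, 'joint_positions': [-0.7957, 0.377, 0.4937, 1.7675, -0.2031, 1.0422, -0.0645]}
```

View pics/a9.png

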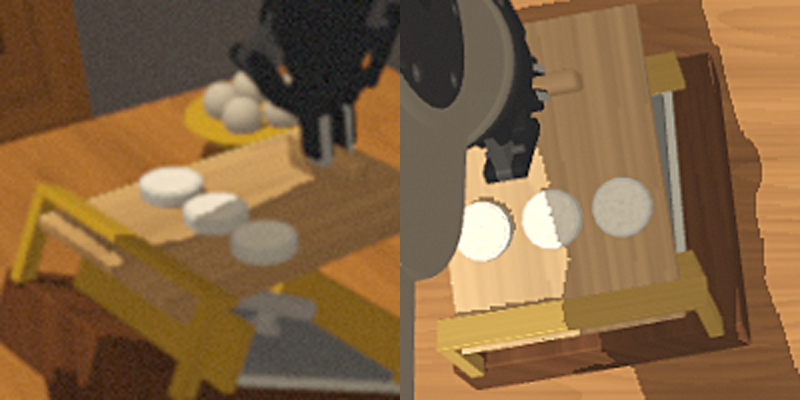

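Run:
```python
from h import *
import pickle
fs,ft=pickle.load(open("f_a9.pkl","rb"))
a=cv2.resize(fs["frame"][120:240,140:340],None,fx=4,fy=4,interpolation=cv2.INTER_CUBIC)
a=cv2.convertScaleAbs(a,alpha=1.5,beta=10)
cv2.imwrite("pics/a9s.png",a[:,:,::-1])
b=cv2.resize(ft["frame"][205:355,130:280],None,fx=4,fy=4,interpolation=cv2.INTER_CUBIC)
cv2.imwrite("pics/a9t.png",b[:,:,::-1])
```

```text
(no output)
```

View pics/a9s.png

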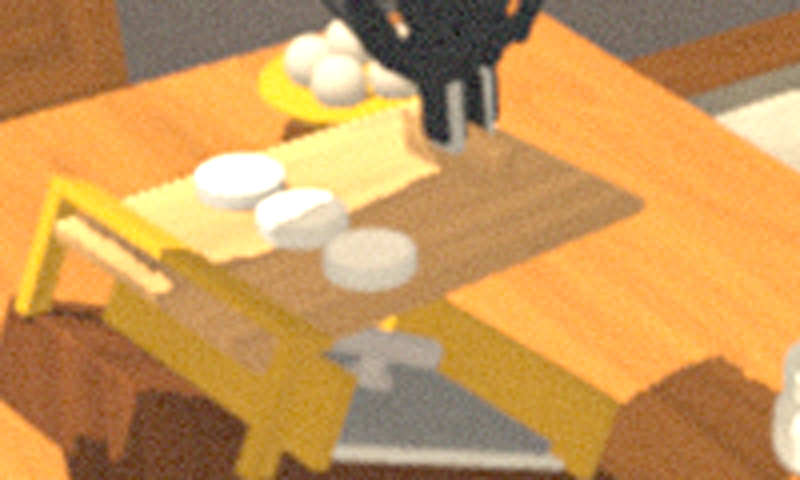

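View pics/a9t.png

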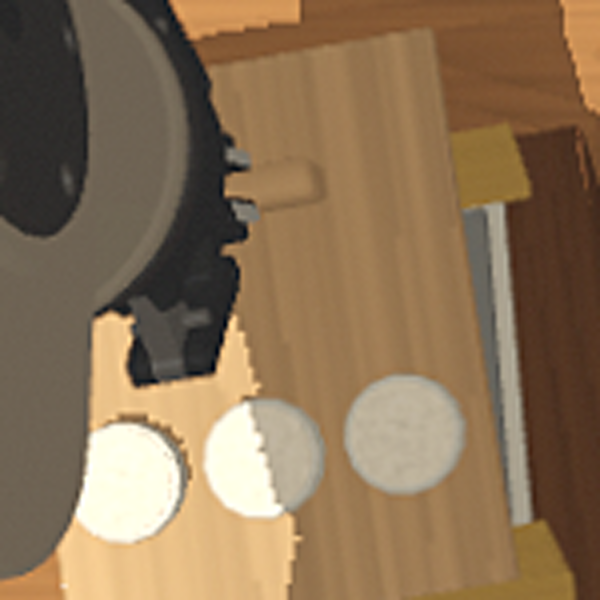

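Run:
```python
from h import *
import pickle
fs,ft=pickle.load(open("f_a9.pkl","rb"))
P=tri(fs,ft,[[232.5,183.0],[300.7,170.7],[215.0,173.6]],[[231.2,313.4],[238.2,212.5],[195.8,319.6]])
print(P.round(4))
```

```text
[[5.077e-01 1.263e-01 2.176e-01 2.000e-04]
 [6.511e-01 1.203e-01 1.985e-01 3.000e-04]
 [4.990e-01 1.763e-01 2.165e-01 1.100e-03]]
```

{"fn": "arm_command", "kwargs": {"increments": "0.1 0 0.01 0 -1;0.2 0 0.02 0 -1;0.35 0 0.03 0 -1;0.5 0 0.03 0 -1;0.5 0 0.03 0 -1"}}

```text
time: 9.9
ee_pos: [0.6134, 0.1935, 0.181]
tcp_rot: [-3.13, -0.258, -0.009]
ft_force: [0.4, -0.1, -3.4]
gripper_width: 0.0104
```

Run:
```python
from snap import *
snap("b1",((140,100,280,240),(120,210,320,410)))
```

```text
{'time': 10.0, 'ee_pos': [0.6126, 0.1934, 0.181], 'tcp_rot': [-3.1302, -0.258, -0.0081], 'ft_force': [-0.0197, 0.2994, -2.3762], 'moment': [-0.0154, -0.1273, -0.0042], 'gripper_width': 0.0107, 'joint_positions': [-0.7755, 0.4127, 0.4905, 1.7221, -0.2183, 1.056, -0.0483]}
```

View pics/b1.png

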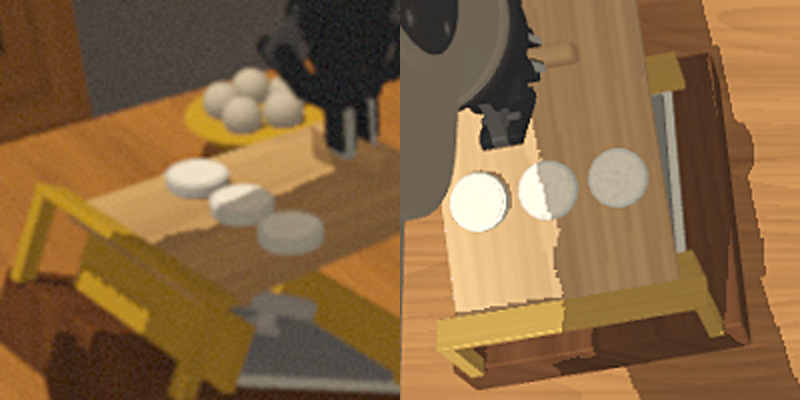

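{"fn": "arm_command", "kwargs": {"increments": "0.4 0 0.01 0 -1;0.8 0 0 0 -1;0.9 0 -0.2 0 -1;0.9 0 -0.6 0 -1;0.9 0.4 -1 0.1 -1;0.8 1 -1 0.2 -1;0.5 1.7 -1 0.39 -1;0.2 2.4 -1 0.39 -1;-0.1 3.1 -1 0.39 -1;-0.4 3.8 -1 0.39 -1;-0.7 4.5 -1 0.39 -1;-1 5.2 -1 0.39 -1;-1.3 5.9 -1 0.39 -1;-1.6 6.6 -1 0.39 -1;-1.9 7.3 -1 0.39 -1;-2.2 8 -1 0.39 -1;-2.4 8.5 -1 0.39 -1;-2.5 8.8 -1 0.39 -1;-2.56 8.91 -1 0.39 -1;-2.56 8.91 -1 0.39 -1"}}

```text
time: 12.0
ee_pos: [0.5693, -0.1755, 0.2204]
tcp_rot: [-3.135, -0.192, -0.008]
ft_force: [-0.0, 0.4, -2.7]
gripper_width: 0.0104
```

Run:
```python
from snap import *
snap("b2",((200,180,460,440),(270,150,540,420)))
```

```text
{'time': 12.1, 'ee_pos': [0.5699, -0.174, 0.2202], 'tcp_rot': [-3.1342, -0.1956, -0.008], 'ft_force': [0.6793, -0.5262, -3.3363], 'moment': [0.03, -0.1401, -0.0455], 'gripper_width': 0.0105, 'joint_positions': [-0.3123, 0.3101, 0.6292, 1.7906, -0.2061, 1.1019, 0.5119]}
```

View pics/b2.png

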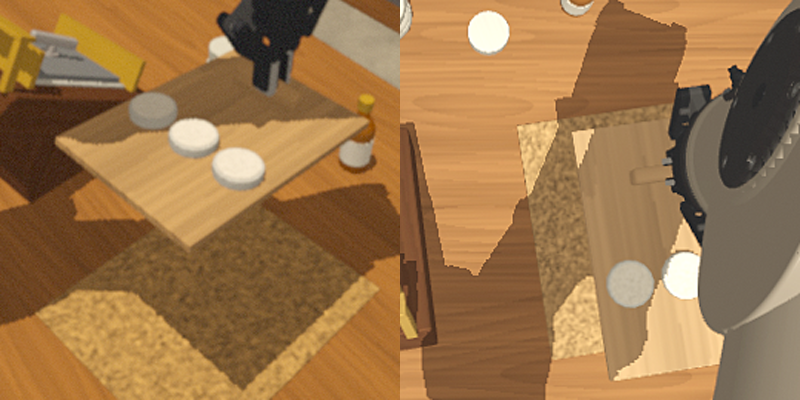

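{"fn": "arm_command", "kwargs": {"increments": "0 0 0.7 0 -1;0 0 1.5 0 -1;0 0 2.3 0 -1;0 0 3.1 0 -1;0 0 3.8 0 -1;0 0 4.3 0 -1;0 0 4.6 0 -1;0 0 4.6 0 -1;0 0 4.6 0 -1"}}

```text
time: 13.0
ee_pos: [0.5713, -0.1736, 0.0369]
tcp_rot: [-3.134, -0.196, -0.009]
ft_force: [1.1, -0.6, -2.0]
gripper_width: 0.0102
```

Run:
```python
from snap import *
snap("b3",((200,240,460,500),(320,180,540,400)))
fs,ft=__import__("pickle").load(open("f_b3.pkl","rb"))
a=cv2.resize(fs["frame"][250:480,210:460],(800,736),interpolation=cv2.INTER_CUBIC);a=cv2.resize(a,(652,600))
cv2.imwrite("pics/b3s.png",a[:,:,::-1])
b=cv2.resize(ft["frame"][200:400,330:530],None,fx=3,fy=3,interpolation=cv2.INTER_CUBIC)
cv2.imwrite("pics/b3t.png",b[:,:,::-1])
```

```text
{'time': 13.1, 'ee_pos': [0.5716, -0.1737, 0.0373], 'tcp_rot': [-3.1343, -0.196, -0.0105], 'ft_force': [0.8102, -0.1683, -3.0809], 'moment': [0.0041, -0.1444, -0.0151], 'gripper_width': 0.0105, 'joint_positions': [-0.206, 0.5335, 0.5166, 1.9376, -0.378, 0.7598, 0.6526]}
```

View pics/b3s.png

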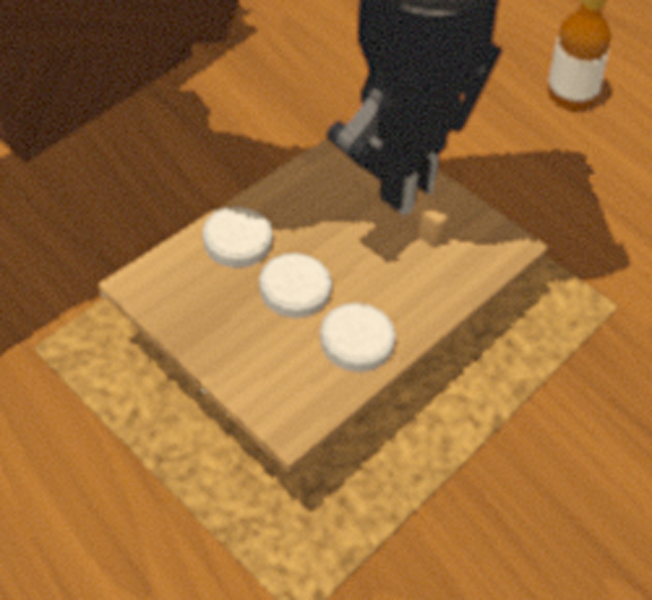

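View pics/b3t.png

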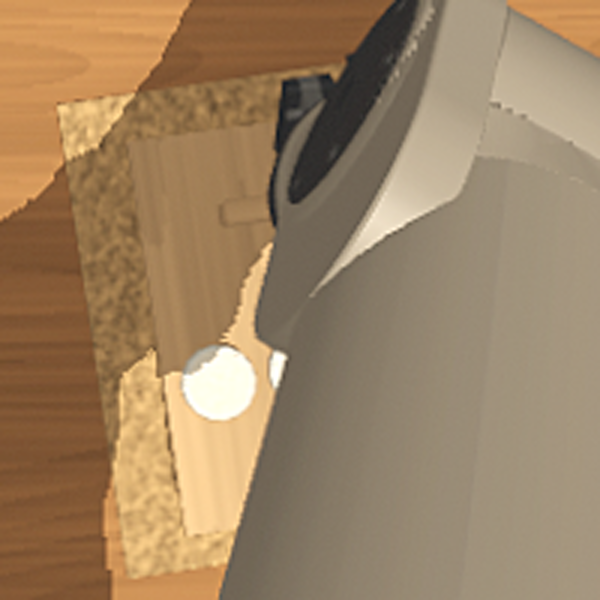

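Run:
```python
from h import *
import pickle
fs,ft=pickle.load(open("f_b3.pkl","rb"))
P=tri(fs,ft,[[248.3,360.0],[300.9,337.6]],[[392.3,378.3],[403,327.4]]);print(P.round(4))
zf=.0575
for z in(.04,.045,.05,.055,.06,.065):
    A=plane(fs,[[248.3,360],[320.4,429.4],[419.7,343.2]],z)
    print(z,A[:,:2].round(4).tolist(),"w,l",np.linalg.norm(A[1]-A[0]).round(4),np.linalg.norm(A[2]-A[1]).round(4))
B=plane(ft,[[374,246.7],[392.3,378.3]],.055);v=B[0]-B[1];print(B.round(4),np.linalg.norm(v),np.degrees(np.arctan2(v[1],v[0])))
```

```text
[[ 0.386  -0.1151  0.0644  0.0006]
 [ 0.4717 -0.1332  0.0746  0.0009]]
0.04 [[0.3938, -0.0972], [0.4136, -0.2613], [0.6399, -0.2354]] w,l 0.1653 0.2278
0.045 [[0.3922, -0.1008], [0.4118, -0.2635], [0.6362, -0.2379]] w,l 0.1639 0.2259
0.05 [[0.3905, -0.1044], [0.4099, -0.2658], [0.6325, -0.2404]] w,l 0.1626 0.2241
0.055 [[0.3889, -0.108], [0.4081, -0.2681], [0.6288, -0.2429]] w,l 0.1612 0.2222
0.06 [[0.3872, -0.1117], [0.4063, -0.2703], [0.6251, -0.2454]] w,l 0.1598 0.2203
0.065 [[0.3855, -0.1153], [0.4045, -0.2726], [0.6214, -0.2478]] w,l 0.1584 0.2184
[[ 0.6094 -0.0896  0.055 ]
 [ 0.3844 -0.1165  0.055 ]] 0.22661699362538915 6.804867052207154
```

{"fn": "arm_command", "kwargs": {"increments": "0 0.05 0.3 0 -1;0 0.05 0.6 0 -1;0 0.05 0.8 0 -1;0 0.05 0.9 0 -1;0 0.05 0.95 0 -1;0 0.05 0.95 0 -1"}}

```text
time: 13.7
ee_pos: [0.572, -0.1758, -0.0009]
tcp_rot: [-3.134, -0.196, -0.01]
ft_force: [0.5, 0.4, -2.8]
gripper_width: 0.0105
```

{"fn": "arm_command", "kwargs": {"increments": "0 0 0.04 0 -1;0 0 0.07 0 -1;0 0 0.07 0 -1"}}

```text
time: 14.0
ee_pos: [0.5721, -0.1757, -0.0037]
tcp_rot: [-3.134, -0.196, -0.01]
ft_force: [0.3, -0.1, -2.2]
gripper_width: 0.0108
```

{"fn": "arm_command", "kwargs": {"increments": "0 0 0.04 0 -1;0 0 0.04 0 -1;0 0 0.04 0 -1"}}

```text
time: 14.3
ee_pos: [0.5721, -0.1757, -0.0053]
tcp_rot: [-3.134, -0.196, -0.01]
ft_force: [-1.3, 0.6, -1.5]
gripper_width: 0.0106
```

Run:
```python
from snap import *
snap("b4",((200,240,460,500),(320,180,540,400)))
fs,ft=__import__("pickle").load(open("f_b4.pkl","rb"))
a=cv2.resize(fs["frame"][250:480,210:460],(652,600),interpolation=cv2.INTER_CUBIC)
cv2.imwrite("pics/b4s.png",a[:,:,::-1])
```

```text
{'time': 14.4, 'ee_pos': [0.5721, -0.1757, -0.0052], 'tcp_rot': [-3.1343, -0.196, -0.0101], 'ft_force': [-0.2864, -0.318, -2.4128], 'moment': [0.0197, -0.1738, 0.0196], 'gripper_width': 0.0107, 'joint_positions': [-0.1689, 0.5957, 0.4744, 1.9513, -0.4215, 0.6861, 0.6903]}
```

View pics/b4s.png

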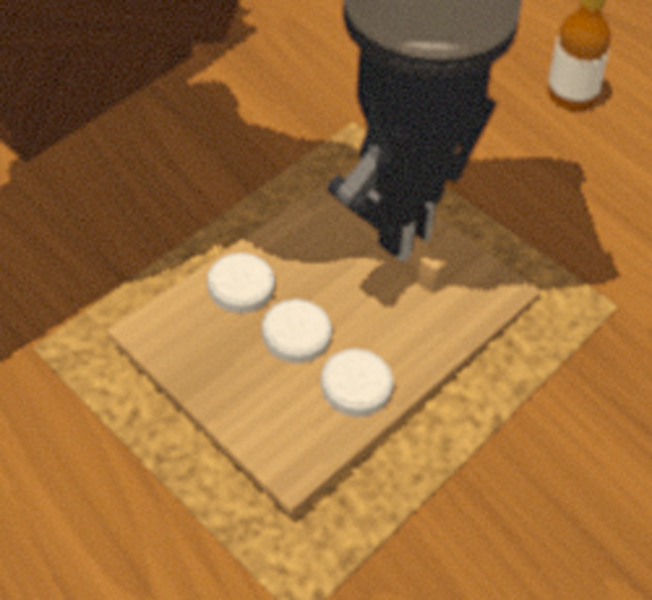

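{"fn": "arm_command", "kwargs": {"increments": "0 0 0.04 0 -1;0 0 0.05 0 -1;0 0 0.05 0 -1"}}

```text
time: 14.7
ee_pos: [0.5722, -0.1758, -0.0064]
tcp_rot: [-3.134, -0.196, -0.011]
ft_force: [-6.5, 2.3, 16.8]
gripper_width: 0.0105
```

{"fn": "arm_command", "kwargs": {"increments": "0 0 0.04 0 -1;0 0 0.05 0 -1;0 0 0.05 0 -1"}}

```text
time: 15.0
ee_pos: [0.5723, -0.1757, -0.0065]
tcp_rot: [-3.133, -0.195, -0.012]
ft_force: [-14.8, 6.4, 40.2]
gripper_width: 0.0103
```

{"fn": "arm_command", "kwargs": {"increments": "0 0 -0.03 0 -1;0 0 -0.03 0 -1;0 0 -0.02 0 -1;0 0 -0.02 0 -1", "force": 20}}

```text
time: 15.4
ee_pos: [0.5722, -0.1757, -0.006]
tcp_rot: [-3.133, -0.195, -0.012]
ft_force: [0.6, 0.6, -2.0]
gripper_width: 0.0104
```

Run:
```python
from snap import *
snap("b5",((200,240,460,500),(320,180,540,400)))
fs,ft=__import__("pickle").load(open("f_b5.pkl","rb"))
a=cv2.resize(fs["frame"][250:480,210:460],(652,600),interpolation=cv2.INTER_CUBIC)
cv2.imwrite("pics/b5s.png",a[:,:,::-1])
```

```text
{'time': 15.5, 'ee_pos': [0.5723, -0.1757, -0.006], 'tcp_rot': [-3.1327, -0.1947, -0.0119], 'ft_force': [0.1804, -0.8603, -1.8805], 'moment': [0.0598, -0.1965, -0.0109], 'gripper_width': 0.0107, 'joint_positions': [-0.166, 0.5965, 0.4723, 1.9514, -0.4241, 0.6847, 0.6927]}
```

View pics/b5s.png

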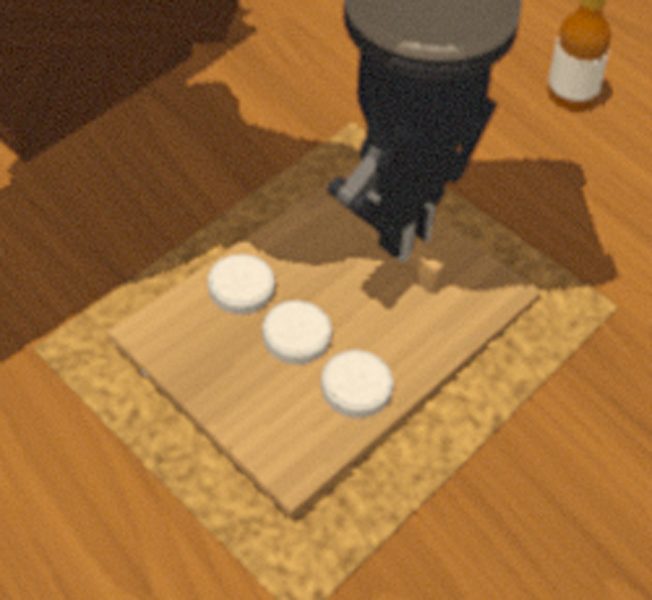

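Run:
```python
from h import *
import pickle
fs,ft=pickle.load(open("f_b5.pkl","rb"))
k=lambda p:[210+p[0]*250/652,250+p[1]*230/600]
# near corners face z=.004+8+8ish=.0205 ; far z=.012
A=plane(fs,[k((110,333)),k((294,517))],.0208);B=plane(fs,[k((540,292))],.0125)
print(A.round(4),B.round(4),np.linalg.norm(A[0]-A[1]),np.linalg.norm(B[0]-A[1]))
print("centre",(A[0]+B[0])/2)
v=A[0]-A[1];print(np.degrees(np.arctan2(v[1],v[0]))-90); v=B[0]-A[1];print(np.degrees(np.arctan2(v[1],v[0])))
M=plane(fs,[k((37,350)),k((615,305)),k((352,126))],.004);print(M.round(4),"mat centre side",(M[0]+M[1])/2)
```

```text
[[ 0.3875 -0.117   0.0208]
 [ 0.4057 -0.2776  0.0208]] [[ 0.6272 -0.2473  0.0125]] 0.16162398517556115 0.22361977738783134
centre [ 0.50732555 -0.18213118  0.01665   ]
6.48354274210277
7.791304128606924
[[ 0.3497 -0.0903  0.004 ]
 [ 0.6644 -0.2801  0.004 ]
 [ 0.6315 -0.0528  0.004 ]] mat centre side [ 0.50707313 -0.18517063  0.004     ]
```

{"fn": "arm_command", "kwargs": {"increments": "0 0 0.01 0 -1;0 0 0.01 0 -1;0 0 0.01 0 -1"}}

```text
time: 15.8
ee_pos: [0.5721, -0.1757, -0.0063]
tcp_rot: [-3.133, -0.195, -0.011]
ft_force: [-2.6, 1.7, 3.6]
gripper_width: 0.0103
```

{"fn": "arm_command", "kwargs": {"increments": "0 0 0 0 -0.7;0 0 0 0 -0.6;0 0 0 0 -0.5;0 0 0 0 -0.3;0 0 0 0 -0.3;0 0 -1 0 -0.3;0 0 -2 0 -0.3;0 0 -3 0 -0.3;0 0 -4 0 -0.3;0 0 -5 0 -0.3;0 0 -6 0 -0.3;0 0 -6 0 -0.3"}}

```text
time: 17.0
ee_pos: [0.5726, -0.1775, 0.2389]
tcp_rot: [-3.133, -0.194, -0.023]
ft_force: [0.4, -0.1, 0.0]
gripper_width: 0.0301
```

Run:
```python
from snap import *
snap("c1",((200,220,460,480),(320,180,540,400)))
fs,ft=__import__("pickle").load(open("f_c1.pkl","rb"))
a=cv2.resize(fs["frame"][250:480,210:460],(652,600),interpolation=cv2.INTER_CUBIC)
cv2.imwrite("pics/c1s.png",a[:,:,::-1])
```

```text
{'time': 17.1, 'ee_pos': [0.5708, -0.1765, 0.2345], 'tcp_rot': [-3.1323, -0.1949, -0.0143], 'ft_force': [0.6464, 0.3293, -0.8469], 'moment': [-0.0439, 0.0554, -0.0405], 'gripper_width': 0.0299, 'joint_positions': [-0.3196, 0.299, 0.6439, 1.7734, -0.2039, 1.1271, 0.5141]}
```

View pics/c1s.png

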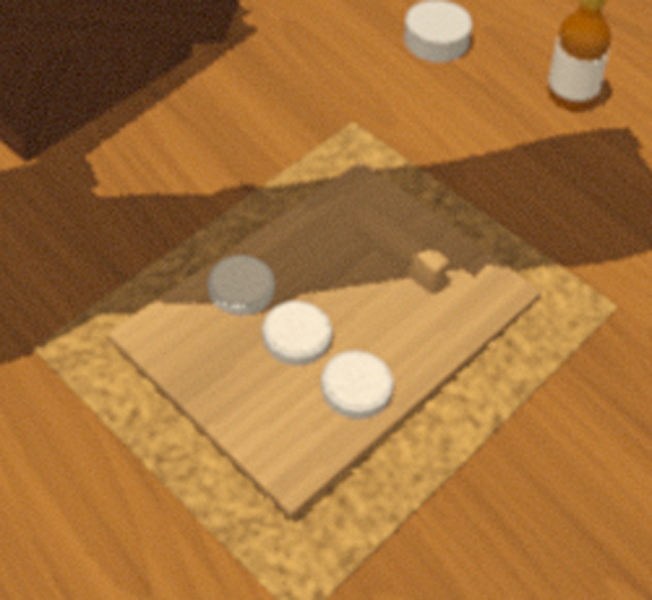

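Run:
```python
from h import *
import pickle
fs,ft=pickle.load(open("f_c1.pkl","rb"))
a=cv2.resize(ft["frame"][210:410,120:320],None,fx=2,fy=2,interpolation=cv2.INTER_CUBIC)
b=cv2.resize(fs["frame"][140:310,130:310],(400,378),interpolation=cv2.INTER_CUBIC)
b=np.vstack([b,np.zeros((22,400,3),np.uint8)])
cv2.imwrite("pics/c1t.png",np.hstack([b,a])[:,:,::-1])
cv2.imwrite("pics/c1full.png",ft["frame"][:,:,::-1])
```

```text
(no output)
```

View pics/c1t.png

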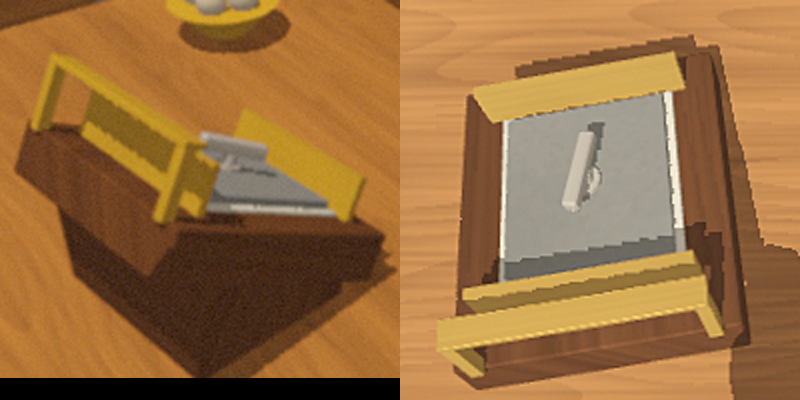

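View pics/c1full.png

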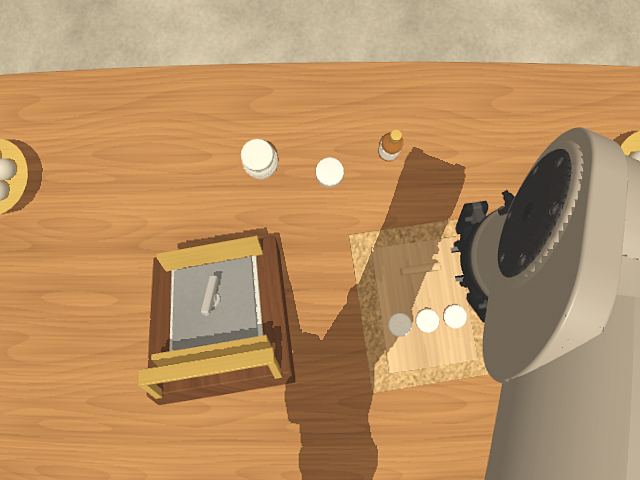

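```bash
cat > geo.py <<'E'
from h import *
psi=np.radians(189.28);O=np.array([.5146+.0004,.1777-.0025,.105])  # chest
ex=np.array([np.cos(psi),np.sin(psi),0]);ey=np.array([-np.sin(psi),np.cos(psi),0]);ez=np.array([0,0,1.])
es=ex*np.cos(np.pi/6)+ez*.5; en=-ex*.5+ez*np.cos(np.pi/6)
def W(s,y,n): return O+(s*es+y*ey+n*en)/1e3
def deck(f,p,n):
    o,D=rays(f,p); q=W(0,0,n); X=o+D*(((q-o)@en)/(D@en))[:,None]
    return np.c_[(X-O)@es,(X-O)@ey]*1e3
E
python3 - <<'E'
from geo import *
import pickle
fs,ft=pickle.load(open("f_c1.pkl","rb"))
hsv=cv2.cvtColor(ft["frame"],cv2.COLOR_RGB2HSV)
g=cv2.cvtColor(ft["frame"],cv2.COLOR_RGB2GRAY)
roi=np.zeros(g.shape,bool);roi[265:325,195:232]=1
print(np.median(g[280:310,180:195]))
m=roi&(g>185)
bl=sorted(blobs(m,20),key=lambda b:-b[0])
for b in bl: print(b[:3])
c=np.argwhere(bl[0][3])[:,::-1].astype(np.float32)
r=cv2.minAreaRect(c);print(r);bp=cv2.boxPoints(r)
bp=bp[np.argsort(bp[:,1])];e=np.array([bp[:2].mean(0),bp[2:].mean(0)])
d=deck(ft,e,39);print("ends s,y",d,"mid",d.mean(0),np.linalg.norm(d[0]-d[1])); v=d[1]-d[0]; print("theta",np.degrees(np.arctan2(-v[1],v[0])))
# chest checks: keeper ends, ledge ends, lower rest ends
k=lambda p:[120+(p[0]-400)/2,210+p[1]/2]
print("keeper front top corners (119,+-95)",deck(ft,[k((437,320)),k((704,275))],63.5))
print("rest far/near corners (-88/-80,+-85)",deck(ft,[k((473,88)),k((678,53)),k((488,122)),k((685,88))],44))
E
```

```text
156.0
(np.int32(228), [201, 276, 15, 40], [207.7, 295.4])
(np.int32(30), [214, 294, 6, 13], [216.9, 300.0])
((207.60214233398438, 294.88995361328125), (6.695340633392334, 40.01753616333008), 11.888657569885254)
ends s,y [[-31.38877888   7.20892245]
 [ 35.6199769   -6.91387454]] mid [2.11559901 0.14752396] 68.48084948334198
theta 11.90150420927518
keeper front top corners (119,+-95) [[118.26269033 -93.59121839]
 [118.00370244  95.29423123]]
rest far/near corners (-88/-80,+-85) [[-88.24091694 -84.02324692]
 [-87.02035635  88.75776328]
 [-52.01691893 -69.75725623]
 [-51.46943871  91.83192365]]
```

```bash
cat > path.py <<'E'
from geo import *
def fin(th,gap,r=24,dz=-4,half=11):
    a=np.radians(th); n=32-4*a/1.5708
    d=-np.cos(a)*es+np.sin(a)*ey; t=np.sin(a)*es+np.cos(a)*ey
    dh=d.copy();dh[2]=0;dh/=np.linalg.norm(dh)
    m=t-(t@dh)*dh;m[2]=0;m/=np.linalg.norm(m)
    off=half+abs(m@t)*6.5+abs(m@en)*7+gap
    C=W(0,0,n)+r/1e3*d
    P=C-off/1e3*m; P[2]=C[2]+dz/1e3
    return P,np.degrees(np.arctan2(dh[1],dh[0]))
if __name__=="__main__":
    for th,g in((12,10),(12,0),(25,0),(40,0),(55,0),(70,0),(80,0),(90,0),(90,-2)):
        P,y=fin(th,g); print(th,g,P.round(4),round(y,1))
E
python3 path.py
```

```text
12 10 [0.5536 0.2043 0.1165] -4.5
12 0 [0.5528 0.1943 0.1165] -4.5
25 0 [0.5567 0.1887 0.1169] -19.0
40 0 [0.5593 0.181  0.118 ] -34.8
55 0 [0.5596 0.173  0.1197] -49.5
70 0 [0.5578 0.1655 0.1219] -63.2
80 0 [0.5555 0.161  0.1235] -72.0
90 0 [0.5526 0.157  0.1252] -80.7
90 -2 [0.5506 0.1567 0.1252] -80.7
```

{"fn": "arm_command", "kwargs": {"increments": "0.77 -9.55 0 1.94 -1;0.77 -9.55 0 1.94 -1;0.77 -9.55 0 1.94 -1;0.77 -9.55 0 1.94 -1;0.77 -9.55 0 1.94 -1;0.77 -9.55 0 1.94 -1;0.77 -9.55 0 1.94 -1;0.77 -9.55 0 1.94 -1;0.77 -9.55 0 1.94 -1;0.77 -9.55 0 1.94 -1;0.77 -9.55 0 1.94 -1;0.77 -9.55 1.9 1.94 -1;0.77 -9.55 1.9 1.94 -1;0.77 -9.55 1.9 1.94 -1", "force": 30}}

```text
time: 18.5
ee_pos: [0.5528, 0.2043, 0.1565]
tcp_rot: [-3.138, 0.127, -0.007]
ft_force: [-0.5, 0.8, 0.7]
gripper_width: -0.0
```

Run:
```python
from snap import *
from path import fin
snap("d1",((180,90,300,210),(140,220,260,340)))
fs,ft=__import__("pickle").load(open("f_d1.pkl","rb"))
T=robot.read_state()["ee_pos"]
for dz in(.034,.037,.04): print(proj(fs,[T+[0,0,dz]])*1-[180,90],proj(ft,[T+[0,0,dz]])-[140,220])
c=ft["frame"];cv2.imwrite("pics/d1full.png",c[:,:,::-1])
```

```text
{'time': 18.6, 'ee_pos': [0.5551, 0.2054, 0.1604], 'tcp_rot': [-3.1354, 0.1266, -0.0137], 'ft_force': [0.101, -0.782, 0.9995], 'moment': [0.023, 0.025, 0.0315], 'gripper_width': -0.0001, 'joint_positions': [-0.8625, 0.346, 0.4994, 1.8622, -0.1974, 0.9725, -0.3584]}
[[55.6594181  79.23931486]] [[39.93619706 59.72951311]]
[[55.52201446 77.8855357 ]] [[39.32296051 59.71734047]]
[[55.38419475 76.52662465]] [[38.70456268 59.70504931]]
```

View pics/d1.png

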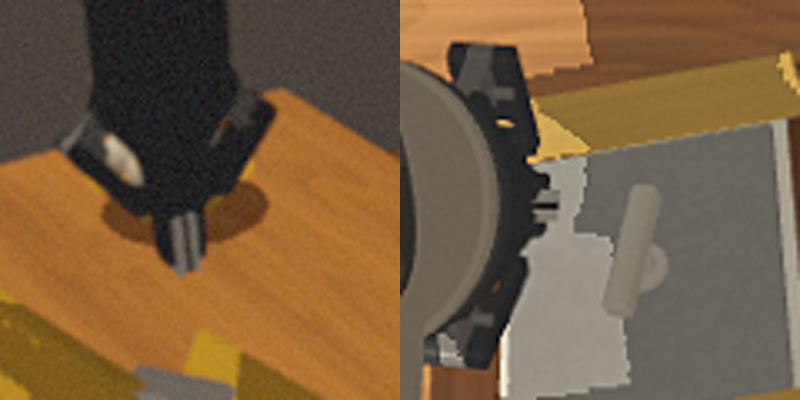

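View pics/d1full.png

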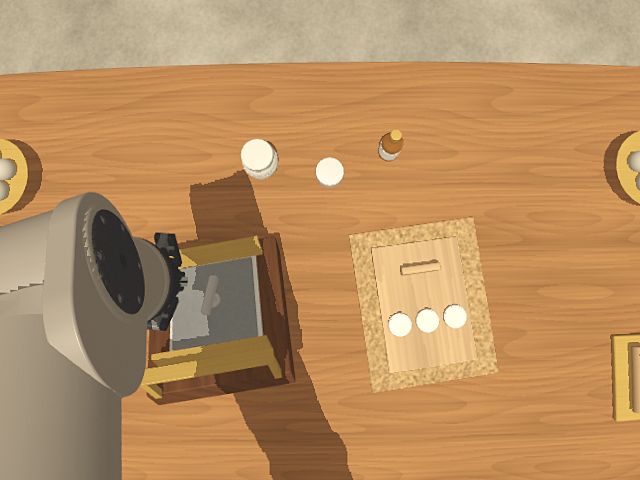

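{"fn": "arm_command", "kwargs": {"increments": "-0.04 -0.02 0.7 0 -1;-0.04 -0.02 1.4 0 -1;-0.04 -0.02 1.8 0 -1;-0.04 -0.02 1.8 0 -1;-0.04 -0.02 1.8 0 -1"}}

```text
time: 19.1
ee_pos: [0.5553, 0.2066, 0.0902]
tcp_rot: [-3.134, 0.127, -0.016]
ft_force: [0.9, -0.1, 0.7]
gripper_width: -0.0
```

Run:
```python
from snap import *
snap("d2",((190,120,290,220),(140,220,260,340)))
```

```text
{'time': 19.2, 'ee_pos': [0.5554, 0.2069, 0.0903], 'tcp_rot': [-3.1339, 0.1271, -0.0171], 'ft_force': [0.8322, 0.4016, -0.029], 'moment': [0.0072, 0.0539, 0.0389], 'gripper_width': -0.0002, 'joint_positions': [-0.8298, 0.4324, 0.4645, 1.9196, -0.2559, 0.8348, -0.3122]}
```

View pics/d2.png

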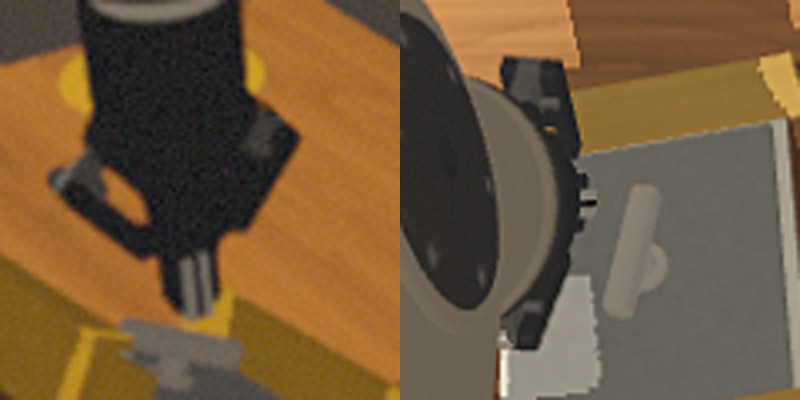

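{"fn": "arm_command", "kwargs": {"increments": "0 0 0.15 0 -1;0 0 0.28 0 -1;0 0 0.28 0 -1"}}

```text
time: 19.5
ee_pos: [0.5552, 0.2069, 0.0786]
tcp_rot: [-3.134, 0.127, -0.016]
ft_force: [0.1, 0.3, -0.5]
gripper_width: 0.0002
```

```bash
cat > inc.py <<'E'
from path import *
from rig import robot
def go(ths,gap,r=25,off=.037,dz=-4):
    s=robot.read_state();R=Ro.from_rotvec(s["tcp_rot"]).as_matrix()
    y0=np.degrees(np.arctan2(R[1,0],R[0,0]))
    print(s["ee_pos"].round(4),"yaw",y0.round(2),s["ft_force"].round(1),s["joint_positions"].round(2))
    for th in ths:
        P,y=fin(th,gap,r,dz); P[2]-=off
        d=R.T@(P-s["ee_pos"])*25
        print(th,d.round(2),"roll",round((y0-y)/6,2),P.round(4))
E
python3 -c "
from inc import *
go((12,),3);go((12,15,20,25,30,35,40,45,50),-1)"
```

```text
[0.5552 0.2069 0.0786] yaw -4.64 [ 0.1  0.3 -0.5] [-0.82  0.45  0.46  1.93 -0.27  0.81 -0.3 ]
12 [-0.01  0.24 -0.01] roll -0.02 [0.5539 0.1972 0.079 ]
[0.5552 0.2069 0.0786] yaw -4.64 [ 0.1  0.3 -0.5] [-0.82  0.45  0.46  1.93 -0.27  0.81 -0.3 ]
12 [-0.01  0.34 -0.01] roll -0.02 [0.5536 0.1933 0.079 ]
15 [ 0.01  0.37 -0.01] roll 0.55 [0.5545 0.192  0.0791]
20 [ 0.05  0.42 -0.02] roll 1.48 [0.556  0.1898 0.0792]
25 [ 0.09  0.48 -0.02] roll 2.4 [0.5572 0.1874 0.0794]
30 [ 0.12  0.54 -0.03] roll 3.3 [0.5582 0.1849 0.0797]
35 [ 0.14  0.6  -0.04] roll 4.17 [0.5589 0.1823 0.0801]
40 [ 0.16  0.67 -0.05] roll 5.03 [0.5595 0.1797 0.0806]
45 [ 0.17  0.74 -0.07] roll 5.87 [0.5597 0.177  0.0811]
50 [ 0.18  0.8  -0.08] roll 6.68 [0.5597 0.1743 0.0818]
```

{"fn": "arm_command", "kwargs": {"increments": "-0.01 0.24 0 0 -1;-0.01 0.34 0 0 -1;0.01 0.37 -0.01 0.55 -1;0.05 0.42 -0.02 1.48 -1;0.09 0.48 -0.02 2.4 -1;0.12 0.54 -0.03 3.3 -1;0.14 0.6 -0.04 4.17 -1;0.16 0.67 -0.05 5.03 -1;0.17 0.74 -0.07 5.87 -1;0.17 0.74 -0.07 5.87 -1"}}

```text
time: 20.5
ee_pos: [0.5599, 0.177, 0.0815]
tcp_rot: [-2.943, 1.073, -0.014]
ft_force: [3.4, 4.9, -2.9]
gripper_width: -0.0
```

Run:
```python
from snap import *
snap("d3",((190,120,290,220),(140,220,260,340)))
from inc import *
go((45,50,55,60,65,70,75,80,85,90),-1)
```

```text
{'time': 20.6, 'ee_pos': [0.5598, 0.1771, 0.0815], 'tcp_rot': [-2.9453, 1.0681, -0.0141], 'ft_force': [2.2999, 4.4851, -2.5283], 'moment': [0.9656, -0.5286, -0.0323], 'gripper_width': -0.0001, 'joint_positions': [-0.8952, 0.4683, 0.6189, 1.9446, -0.3652, 0.8274, -0.7751]}
[0.5598 0.1771 0.0815] yaw -39.87 [ 2.3  4.5 -2.5] [-0.9   0.47  0.62  1.94 -0.37  0.83 -0.78]
45 [-0.    0.    0.01] roll -0.01 [0.5597 0.177  0.0811]
50 [ 0.04  0.06 -0.01] roll 0.81 [0.5597 0.1743 0.0818]
55 [ 0.08  0.11 -0.02] roll 1.6 [0.5595 0.1716 0.0824]
60 [ 0.11  0.17 -0.04] roll 2.38 [0.559  0.169  0.0832]
65 [ 0.14  0.23 -0.06] roll 3.14 [0.5583 0.1665 0.0839]
70 [ 0.16  0.29 -0.08] roll 3.89 [0.5574 0.1641 0.0847]
75 [ 0.18  0.35 -0.11] roll 4.63 [0.5562 0.1618 0.0856]
80 [ 0.18  0.41 -0.13] roll 5.36 [0.5549 0.1597 0.0865]
85 [ 0.19  0.47 -0.15] roll 6.09 [0.5534 0.1577 0.0874]
90 [ 0.19  0.54 -0.17] roll 6.81 [0.5517 0.1559 0.0882]
```

View pics/d3.png

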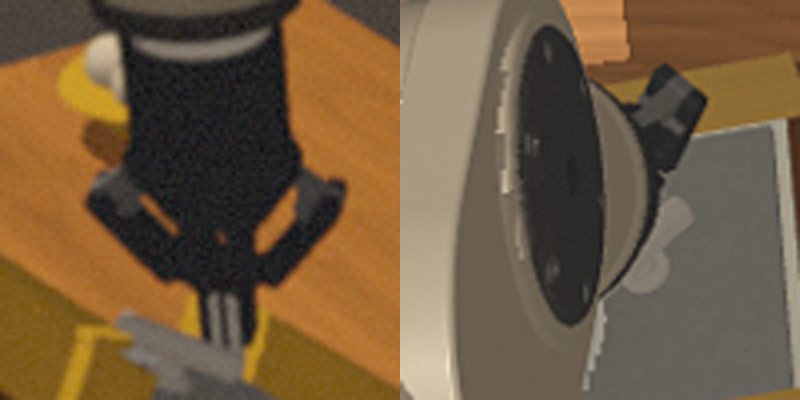

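{"fn": "arm_command", "kwargs": {"increments": "0.04 0.06 -0.01 0.81 -1;0.08 0.11 -0.02 1.6 -1;0.11 0.17 -0.04 2.38 -1;0.14 0.23 -0.06 3.14 -1;0.16 0.29 -0.08 3.89 -1;0.18 0.35 -0.11 4.63 -1;0.18 0.41 -0.13 5.36 -1;0.18 0.41 -0.13 5.36 -1"}}

```text
time: 21.4
ee_pos: [0.5554, 0.1597, 0.0869]
tcp_rot: [-2.529, 1.844, -0.011]
ft_force: [4.4, 2.2, -1.6]
gripper_width: -0.0001
```

Run:
```python
from inc import *
go((80,84,88,90),-1);go((90,),-3);go((90,),-5)
```

```text
[0.5554 0.1597 0.0869] yaw -72.18 [ 4.4  2.2 -1.6] [-0.99  0.49  0.78  1.97 -0.46  0.85 -1.22]
80 [-0.    0.01  0.01] roll -0.02 [0.5549 0.1597 0.0865]
84 [ 0.02  0.05 -0.01] roll 0.56 [0.5537 0.1581 0.0872]
88 [ 0.05  0.1  -0.03] roll 1.13 [0.5524 0.1566 0.0879]
90 [ 0.06  0.12 -0.03] roll 1.42 [0.5517 0.1559 0.0882]
[0.5554 0.1597 0.0869] yaw -72.18 [ 4.4  2.2 -1.6] [-0.99  0.49  0.78  1.97 -0.46  0.85 -1.22]
90 [ 0.05  0.17 -0.04] roll 1.42 [0.5498 0.1555 0.0882]
[0.5554 0.1597 0.0869] yaw -72.18 [ 4.4  2.2 -1.6] [-0.99  0.49  0.78  1.97 -0.46  0.85 -1.22]
90 [ 0.05  0.22 -0.04] roll 1.42 [0.5478 0.1552 0.0882]
```

{"fn": "arm_command", "kwargs": {"increments": "0.02 0.05 -0.01 0.56 -1;0.05 0.1 -0.03 1.13 -1;0.06 0.12 -0.03 1.42 -1;0.06 0.12 -0.03 1.42 -1"}}

```text
time: 21.8
ee_pos: [0.5542, 0.1565, 0.0888]
tcp_rot: [-2.381, 2.024, -0.015]
ft_force: [15.5, 5.4, -10.1]
gripper_width: 0.0002
```

{"fn": "arm_command", "kwargs": {"increments": "0 0.02 0 0 -1;0 0.04 0 0 -1;0 0.04 0 0 -1;0 0.04 0 0 -1"}}

```text
time: 22.2
ee_pos: [0.5546, 0.1564, 0.0895]
tcp_rot: [-2.38, 2.021, -0.019]
ft_force: [12.0, 3.7, -5.3]
gripper_width: -0.0001
```

Run:
```python
from snap import *
snap("d4",((190,120,290,220),(140,220,260,340)))
```

```text
{'time': 22.3, 'ee_pos': [0.5547, 0.1564, 0.0895], 'tcp_rot': [-2.3795, 2.0206, -0.019], 'ft_force': [10.5633, 3.8767, -6.9036], 'moment': [0.7605, -2.5435, -0.0173], 'gripper_width': 0.0002, 'joint_positions': [-1.017, 0.4918, 0.8204, 1.9797, -0.4808, 0.8468, -1.3436]}
```

View pics/d4.png

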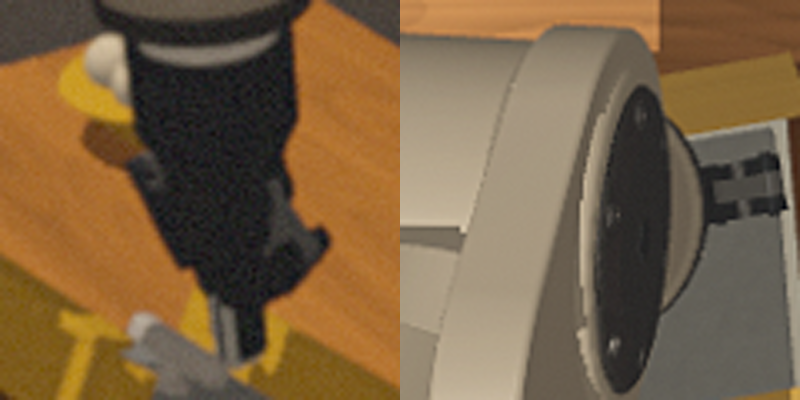

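{"fn": "arm_command", "kwargs": {"increments": "0 -0.3 0 0 -1;0 -0.45 0 0 -1;0 -0.45 -0.5 0 -1;0 -0.45 -1.5 0 -1;0 -0.45 -2.5 0 -1;-1 -0.45 -3 0 -1;-2 -0.45 -3 0 -1;-3 -0.45 -3 0 -1;-3 -0.45 -3 0 -1;-3 -0.45 -3 0 -1"}}

```text
time: 23.3
ee_pos: [0.5502, 0.2773, 0.21]
tcp_rot: [-2.382, 2.019, -0.02]
ft_force: [-0.3, -0.7, 1.6]
gripper_width: 0.0001
```

Run:
```python
from snap import *
from geo import *
snap("d5",((150,140,310,300),(120,210,320,410)))
fs,ft=__import__("pickle").load(open("f_d5.pkl","rb"))
b=cv2.resize(ft["frame"][260:330,160:270],None,fx=7,fy=7,interpolation=cv2.INTER_CUBIC);cv2.imwrite("pics/d5z.png",b[:,:,::-1])
```

```text
{'time': 23.4, 'ee_pos': [0.5507, 0.2755, 0.2102], 'tcp_rot': [-2.3787, 2.0225, -0.0196], 'ft_force': [0.339, -0.6562, -0.0102], 'moment': [-0.0325, 0.0282, 0.0219], 'gripper_width': -0.0, 'joint_positions': [-1.256, 0.4184, 0.9102, 1.7824, -0.3661, 1.0971, -1.6338]}
```

View pics/d5.png

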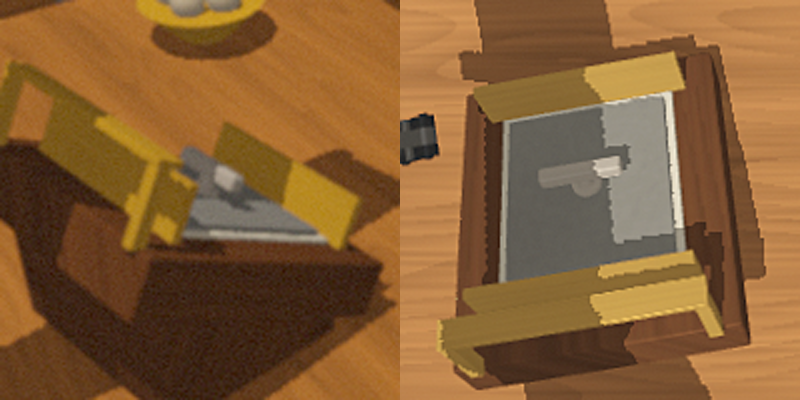

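View pics/d5z.png

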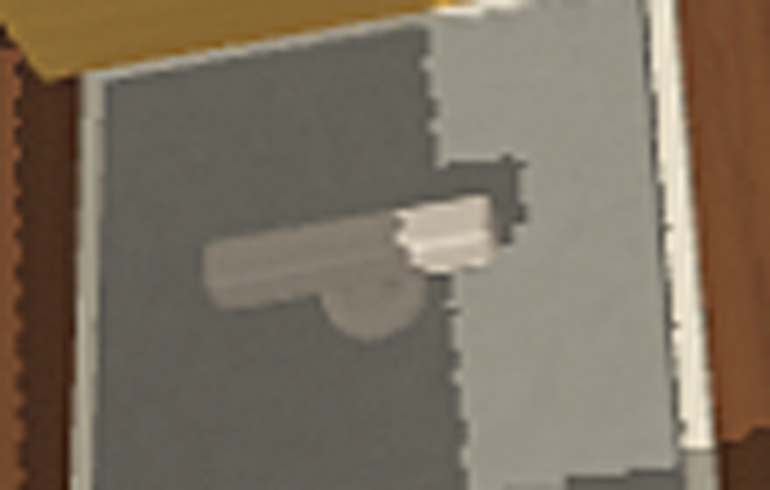

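Run:
```python
from geo import *
import pickle
fs,ft=pickle.load(open("f_d5.pkl","rb"))
k=lambda p:[160+p[0]/7,260+p[1]/7]
for nm,p in(("hl",[(212,281),(490,236)]),("up",[(207,243),(487,197)])):
    d=deck(ft,[k(q) for q in p],35);v=d[1]-d[0];print(nm,d.round(1).tolist(),np.degrees(np.arctan2(v[1],v[0])))
# hatch edge ref: lower-rest front edges & hatch edges
d=deck(ft,[k((105,82)),k((425,28))],12);v=d[1]-d[0];print("hatch far edge",d.round(1).tolist(),np.degrees(np.arctan2(v[1],v[0])))
# board vs mat
mk=lambda a:plane(ft,a,.004)
b=cv2.resize(ft["frame"][205:405,335:515],None,fx=3,fy=3,interpolation=cv2.INTER_CUBIC);cv2.imwrite("pics/d5m.png",b[:,:,::-1])
```

```text
hl [[4.6, -28.8], [5.4, 34.3]] 89.28140986876244
up [[-5.4, -30.0], [-4.7, 34.0]] 89.40611370337865
hatch far edge [[-68.7, -63.0], [-68.2, 15.6]] 89.57125950026666
```

View pics/d5m.png

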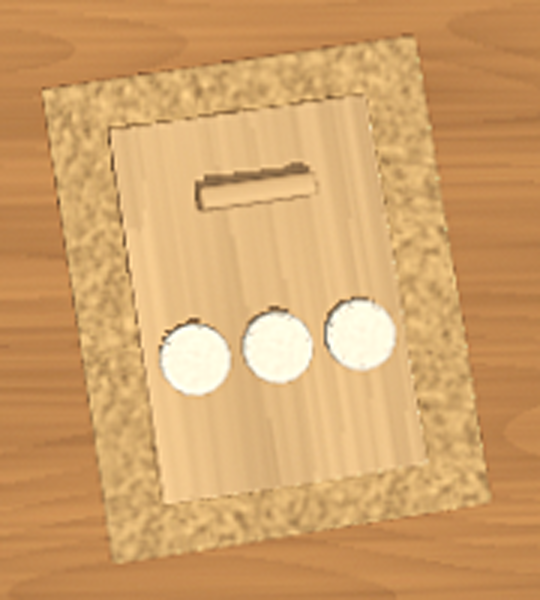

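Run:
```python
from h import *
import pickle
fs,ft=pickle.load(open("f_d5.pkl","rb"))
k=lambda p:[335+p[0]/3,205+p[1]/3]
M=plane(ft,[k(p) for p in[(42,88),(415,35),(490,500),(112,562)]],.004)
F=plane(ft,[k(p) for p in[(108,128),(366,95)]],.0125);N=plane(ft,[k(p) for p in[(427,463),(163,502)]],.0205)
B=np.r_[F,N]
for n,P in(("mat",M),("board",B)):
    print(n,P.mean(0).round(4),[round(float(np.degrees(np.arctan2(*(P[i]-P[j])[:2][::-1]))),2) for i,j in((0,3),(1,2),(0,1),(3,2))],[np.linalg.norm(P[i]-P[j]).round(4) for i,j in((0,3),(1,2),(0,1),(3,2))])
f0=pickle.load(open("f0.pkl","rb"))[1]
# bystander shift
for nm,(x0,y0,x1,y1) in dict(jar=(235,130,285,185),tin=(312,152,348,192),drop=(375,125,408,165)).items():
    print(nm,np.abs(f0["frame"][y0:y1,x0:x1].astype(int)-ft["frame"][y0:y1,x0:x1]).mean().round(2))
```

```text
mat [ 0.5084 -0.1841  0.004 ] [7.45, 7.33, 97.37, 97.63] [np.float64(0.289), np.float64(0.2879), np.float64(0.2344), np.float64(0.2338)]
board [ 0.5087 -0.1816  0.0165] [7.06, 7.14, 96.48, 96.83] [np.float64(0.2244), np.float64(0.2234), np.float64(0.1596), np.float64(0.1599)]
jar 6.94
tin 6.99
drop 6.34
```

```bash
python3 -c "
from rig import robot
print(robot.sign_off()); s=robot.read_state(); print(s['time'],s['ft_force'])"
```

```text
the job is handed in; nothing more can be done
None
the job is handed in; nothing more can be done
```

The board is on the cork mat and the hatch handle is turned to its stop. I handed the job in at about 23.5 s, with the arm clear of everything. `sign_off` gives no verdict, so these are my own last checks.

**What I did:** I gripped the rib and swung the board's lower end up on the ledge. I then lifted the lip about 11 mm, drew the board out from under the keeper, lowered it onto the mat and let go. After that I pushed the far end of the T-bar clockwise with shut fingers until it stopped.

**Last checks:**
- **Board:** it lies face up, about 2.5 mm from the mat's centre and within about 1° of square, by the top camera.
- **T-handle:** it reads about 90° (89.7 to 90.7° depending on the reference edge). It started at about 12°. It stopped moving under about 16 N of push. I did not measure how far the hatch sank.
- **Jar, dropper bottle and tin:** the top picture showed no visible change at any of them, only image noise.

**What disagreed:**
- **Finger tips:** in both cameras they sit 33–40 mm behind the reported TCP, so I set heights from the pictures and the forces. My first rib grip was too high for this reason, and I redid it lower.
- **Setting the board down:** I pressed it onto the mat with about 40 N at the wrist for a moment, then eased off before letting go. That push went through the fingers, not the gripper's body.

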